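# Gauge three sides of a machined column on the dial indicator

### The arm

A 7-joint arm with a two-finger parallel gripper is mounted at the origin on a cart in front of the work surface, level with it; the furniture and walls round the work are solid. World frame = base frame: x ahead of the robot, y to its left, z up, the work surface at z = 0. Lengths are in m, angles in rad, forces in N, time in s.
With the tool pointing down it reaches from about 0.4 to 0.85 m from the base axis. Payload 4.5 kg.
Tool frame: the origin (TCP) lies midway between the tips of the shut fingers; the grasp point (between the pads) lies 19 mm behind it; z points along the fingers, x is the direction in which the jaws open and shut, and the axes are right-handed (so a half turn about z gives the same grasp; the last joint's range is limited). The gripper opens to 85 mm and grips with 20 to 120 N. Pads are 22 mm wide; open, the fingers measure 114 mm over their backs; the gripper's body (76 mm by 85 mm) begins 54 mm behind the grasp point. The pads swing forward as they close: fully open they stand 13 mm farther back than shut.
Start: joints at [-1.277, 0.689, -0.195, 1.565, 0.157, 0.902, -0.215], TCP at [0.161, 0.604, 0.231] pointing down, gripper open.
Joint ranges: [-3.01, 3.01], [-0.46, 2.08], [-1.47, 1.51], [0.13, 2.56], [-1, 4.14], [0.04, 2.09], [-2.66, 2.66]. Speed limits (rad/s): [2.57, 2.57, 3.14, 3.14, 3.14, 3.14, 3.14].

### API

Orientations are given as a 3x3 rotation matrix whose columns are the frame's x, y, z axes.
In Python, from plant import r gives the robot as it stands.
- The arm moves only by the tool play_rows, never from a script. Its argument "increments" is text: rows parted by semicolons, each of 5 numbers parted by spaces: the opening, from 0 (shut) to 1 (fully open), then the shift along the world's x, y, z in mm, then the turn about the world's z in degrees. In form: jaw dx dy dz spin; .... A call has 1 to 10 rows; each row shifts and turns the pose as measured when the row begins; what a row does not reach is not made up. A row lasts 1/10 s, in which the tool goes at most 50 mm and 8.59 degrees, less where a joint would pass 70% of its speed; a pose out of reach is approached as far as the arm can. A call is refused whole if a number of a shift passes 50 or a number of a turn 8.59, either way. A call with a gripper value outside its range is refused whole. The fingers move at their own pace and stop on an object; "squeeze" is the grip in N (left out, the last holds). Time passes only in rows, so rows that do not move let the fingers close. It gives the time, the measured TCP pose, the force and the opening at its end, in the units of the state.
- r.state(): the state, without advancing time (a new reading comes with each control period).
- r.capture(name): name is "scene" or "top" or "wrist"; returns a dict with "frame" (480x640x3 uint8, red, green, blue), "fx", "fy", "cx", "cy" (pixels), "T" (4x4, takes a point from camera to world coordinates). Camera axes: x right, y up, looking along -z (the intrinsics and any distortion apply to the point x, -y, -z); pixel columns grow to the right and rows downward; lengths in m; the calibration is good to about 2 mm. The wrist camera is an equidistant fisheye: a pixel r from the principal point sees the ray r / f radians off the axis. A picture is of the moment at which its call begins. There is no depth.
- r.hand_in(): hands the job in, once; it reports no verdict.
The state is a dict: "t": time; "joint_pos": joint angles; "qd": joint speeds; "joint_torque": joint torques, N m; "tool_pos": TCP position; "tcp_rot": TCP orientation; "ft_force": force on the tool from outside, world axes, zero at the start; "wrist_torque": the same for the moment, N m; "gripper_width": opening from 0.0 (shut) to 1.0 (fully open).
Only numpy, scipy, OpenCV 4.12 (cv2) and the standard library are available. Lean on these libraries where they do the work, as an engineer would, in place of code of your own. Each camera call takes 0.05 s, during which the arm holds its last target.

### The job

Pick up the square metal column and hold each of its three plain sides in turn squarely against the sprung tip of the dial gauge, going round clockwise as seen from above from the slotted side (the slotted side itself is not gauged): bring the lower half of the column to the tip, press gently until the needle has made about half a turn and keep it there for a moment, but never push the tip all the way in. Then stand the column upright in the small bin and let go of it, leaving the loupe and the flange where they are.

Things in the scene. Friction and masses are not known exactly. Their poses are not given: they have to be found in the camera images.
- column: loose square bare-metal column, 34 x 34 x 95 mm tall, 0.28 kg, standing upright on the desk. Origin: centre of its underside, z up along it. Its -x side has a vertical slot (10 wide, 3 deep, from the bottom up to 52 mm); above that all four sides are plain. Sides to gauge, clockwise from above, starting after the slotted one: first +y, then +x, then -y; each 17 mm from the axis.
- stand: fixed gauge stand, base 62 x 54 x 40 mm, post 102 mm tall. Origin: centre of the base's underside. Its dial gauge's plunger lies at y = 0, 80 mm above the desk, pointing to -x of this frame; press by moving along +x. The reach differs each time: the 8 mm ball tip is 110 to 140 mm from the origin (find it by touch or sight). Dial 55 mm across, flat, 35 to 90 mm behind the tip, top at z = 94 mm.
- plunger (a joint): how far the dial gauge's sprung tip is pushed in, m: 0 at rest, 0.010 at its stop; one turn of the needle is 10 mm. It starts to move at 2 N and takes 0.6 N more per mm (about 5 N at 5 mm). A side is gauged once it is held in by more than 3 mm for 0.2 s; more than 8.5 mm overloads the gauge.
- bin: fixed small open bin on the desk, 147 (x) x 107 (y) mm over its rim, 52 mm high, empty; floor 3 mm above the desk, clear inside 116 (x) x 76 (y) mm. Origin: centre of its underside.
- loupe: bystander: black inspection loupe, 35 mm across, 40 mm tall, on the desk. Origin: centre of underside.
- flange: bystander: turned metal flange, 58 mm across, 30 mm tall, on the desk. Origin: centre of underside.
There are look-alikes about, which are no part of the job. What is shaped like the bin but turquoise is not meant.

How it is judged:
On the way, in this order (a step that is already met when the one before it is completed fails the run):
1. the column's +y side (the next one clockwise from the slotted side) is held squarely against the tip, plunger in by more than 3 mm, for 0.2 s (value of joint plunger above 0.003 m and y of stand in the frame of column above 0.09 m and x of stand in the frame of column between -0.012 and 0.012 m and angle between the y axis of column and the x axis of stand, either way round below 0.15 rad and angle between column's own z axis and vertical below 0.15 rad and height (world z) of column between 0.03 and 0.072 m and contact force between the fingers and column above 0.5 N), for 0.2 s.
2. then the side opposite the slot (+x) likewise (value of joint plunger above 0.003 m and x of stand in the frame of column above 0.09 m and y of stand in the frame of column between -0.012 and 0.012 m and angle between the x axis of column and the x axis of stand, either way round below 0.15 rad and angle between column's own z axis and vertical below 0.15 rad and height (world z) of column between 0.03 and 0.072 m and contact force between the fingers and column above 0.5 N), for 0.2 s.
3. then the last plain side (-y) likewise (value of joint plunger above 0.003 m and y of stand in the frame of column below -0.09 m and x of stand in the frame of column between -0.012 and 0.012 m and angle between the y axis of column and the x axis of stand, either way round below 0.15 rad and angle between column's own z axis and vertical below 0.15 rad and height (world z) of column between 0.03 and 0.072 m and contact force between the fingers and column above 0.5 N), for 0.2 s.
At the end, for the whole second after the job is handed in: The column stands upright (within 0.08 rad) and at rest on the floor of the small bin, between its walls, released; the gauge's plunger is out again (under 1 mm) (x of column in the frame of bin between -0.05 and 0.05 m and y of column in the frame of bin between -0.03 and 0.03 m and z of column in the frame of bin below 0.008 m and angle between column's own z axis and vertical below 0.08 rad and linear speed of column below 0.02 m/s and value of joint plunger below 0.001 m); the robot touches nothing.
It fails at once if the gauge is overloaded: plunger pushed in by more than 8.5 mm (value of joint plunger above 0.0085 m).
It fails at once if the loupe is moved by more than 30 mm (distance of loupe from where it was at the start of the episode above 0.03 m).
It fails at once if the flange is moved by more than 30 mm (distance of flange from where it was at the start of the episode above 0.03 m).
It also fails if it takes over 72 s, if anything falls off the work surface, if the arm or the gripper's body presses on something with over 40 N, if the wrist force passes 120 N, or if a joint passes its speed limit or range.

## Working session

There is one attempt and no reset: what is moved stays moved. The work goes in short steps, Python scripts to look and compute and a tool call to move; the robot and the scene stay as the last step left them, time stands still between calls to the robot, and variables do not carry over. Pictures are saved under pics/ and viewed, and the job is handed in when it is done.

Besides the shell and the picture viewer there is one more tool, called after "Emit:" as name(argument=value, ...), one argument or row to a line, values as JSON. play_rows: Moves the arm, as the interface text tells. Its arguments: {"type":"object","properties":{"increments":{"type":"string"},"squeeze":{"type":"number"}},"required":["increments"]}

```bash
ls; mkdir -p pics; python3 - <<'E'
from plant import r
import cv2,numpy as np
for n in ("scene","top","wrist"):
    c=r.capture(n); cv2.imwrite(f"pics/{n}0.png",c["frame"][:,:,::-1]); np.savez(f"pics/{n}0.npz",**c)
    print(n,c["fx"],c["fy"],c["cx"],c["cy"],[k for k in c]); print(np.round(c["T"],4))
s=r.state();print(s)
E
```

```text
pics
scene 445.9491133931967 445.9491133931967 323.13861455193717 238.79063830916024 ['frame', 'fx', 'fy', 'cx', 'cy', 'T']
[[ 5.145e-01  5.298e-01 -6.743e-01 -7.000e-04]
 [-8.575e-01  3.165e-01 -4.056e-01 -5.961e-01]
 [-1.500e-03  7.869e-01  6.171e-01  6.223e-01]
 [ 0.000e+00  0.000e+00  0.000e+00  1.000e+00]]
top 601.000803340338 601.000803340338 317.25997552073267 244.96283436020002 ['frame', 'fx', 'fy', 'cx', 'cy', 'T']
[[-0.0058  0.993  -0.118   0.4828]
 [-0.9999 -0.0042  0.0135 -0.2472]
 [ 0.0129  0.118   0.9929  0.9682]
 [ 0.      0.      0.      1.    ]]
wrist 371.64829954431775 371.64829954431775 315.1111291167106 236.26243604974619 ['frame', 'fx', 'fy', 'cx', 'cy', 'T']
[[ 0.2565 -0.9271 -0.2735  0.0913]
 [ 0.9666  0.2455  0.0743  0.623 ]
 [-0.0018 -0.2834  0.959   0.3729]
 [ 0.      0.      0.      1.    ]]
{'t': 0.15, 'joint_pos': array([-1.27719166,  0.68979658, -0.19452419,  1.566065  ,  0.15728353,
        0.90250011, -0.21511072]), 'qd': array([ 0.00128422, -0.0041558 ,  0.00077736, -0.00408118,  0.00073843,
       -0.00075285,  0.00129169]), 'joint_torque': array([-5.78018935e-04, -5.39930284e+01, -1.26815613e+00, -1.58718646e+01,
        9.32463678e-03,  6.47843539e-03,  1.58015126e-06]), 'tool_pos': array([0.16046741, 0.60355705, 0.23067561]), 'tcp_rot': array([[ 2.56855827e-01,  9.66449695e-01, -2.68084697e-04],
       [ 9.66448748e-01, -2.56855952e-01, -1.35565018e-03],
       [-1.37902685e-03,  8.91165277e-05, -9.99999045e-01]]), 'ft_force': array([ 0.57131401, -0.5149461 ,  0.02750816]), 'wrist_torque': array([-0.08385098,  0.02750552,  0.00457572]), 'gripper_width': 1.002589431430469}
```

View pics/scene0.png

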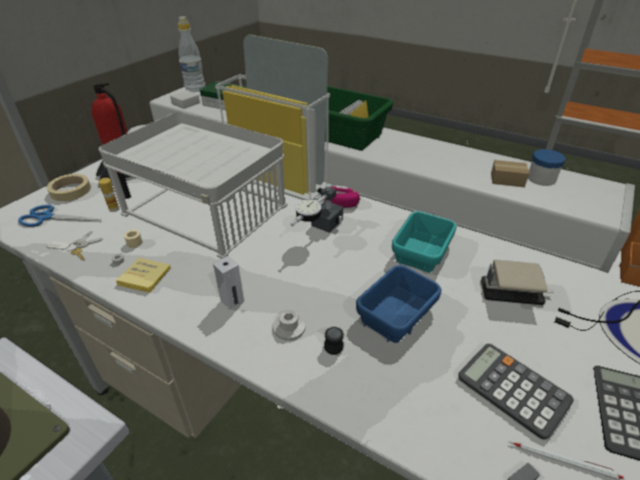

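View pics/top0.png

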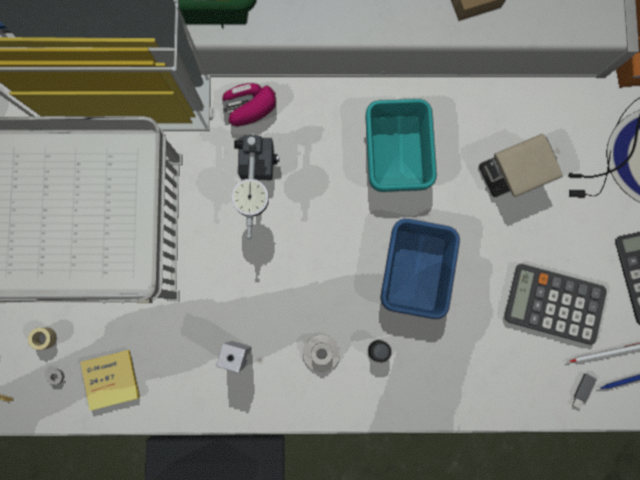

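View pics/wrist0.png

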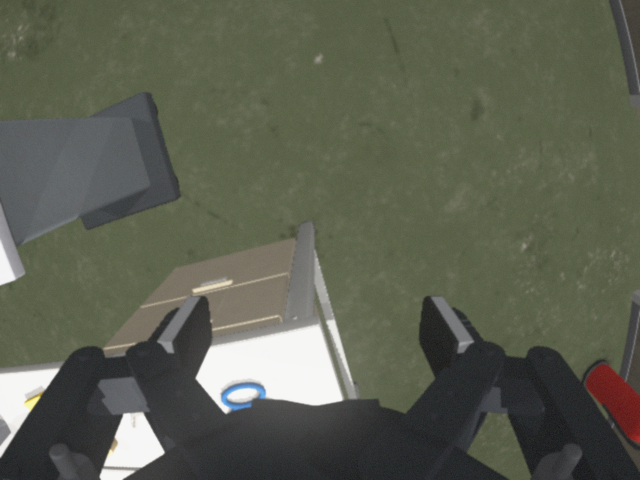

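The top view looks along +x (up) and −y (right). It shows:
- the column at about (234,357)
- the gauge at (250,197), with its tip near (248,235)
- the flange at (321,352) and the loupe at (379,350)
- the blue bin at (420,270)
- the turquoise look-alike bin at (401,145)

The blue bin is the one meant, because only the turquoise one is excluded. I'll enlarge these next.

```bash
python3 - <<'E'
import cv2
t=cv2.imread("pics/top0.png"); s=cv2.imread("pics/scene0.png")
a=cv2.resize(t[320:410,200:270],(490,630)[:2] and (420,540),interpolation=cv2.INTER_CUBIC)
b=cv2.resize(s[245:320,200:260],(380,475),interpolation=cv2.INTER_CUBIC)
import numpy as np
o=np.zeros((540,800,3),np.uint8);o[:,:420]=a;o[:475,420:]=b
cv2.imwrite("pics/col.png",o)
a=cv2.resize(t[125:250,220:290],(336,600),interpolation=cv2.INTER_CUBIC)
b=cv2.resize(t[210:330,370:470],(460,552),interpolation=cv2.INTER_CUBIC)
o=np.zeros((600,800,3),np.uint8);o[:,:336]=a;o[:552,340:]=b
cv2.imwrite("pics/g.png",o)
E
```

```text
(no output)
```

View pics/col.png

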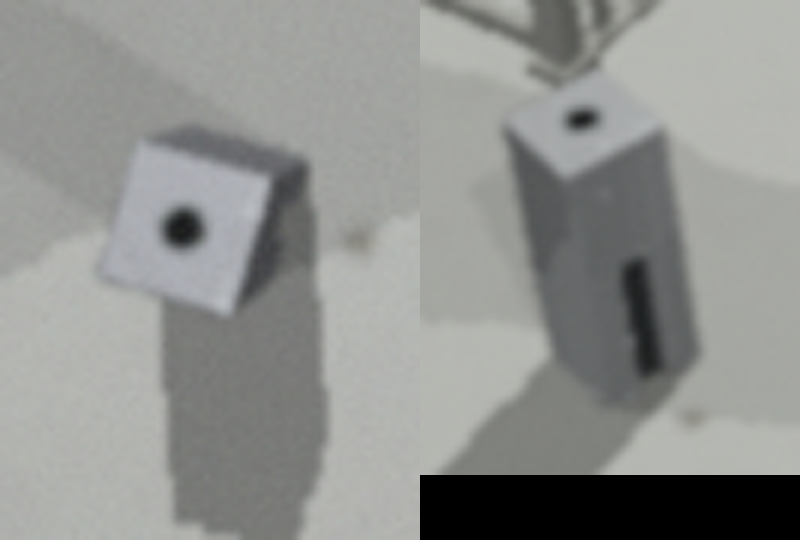

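View pics/g.png

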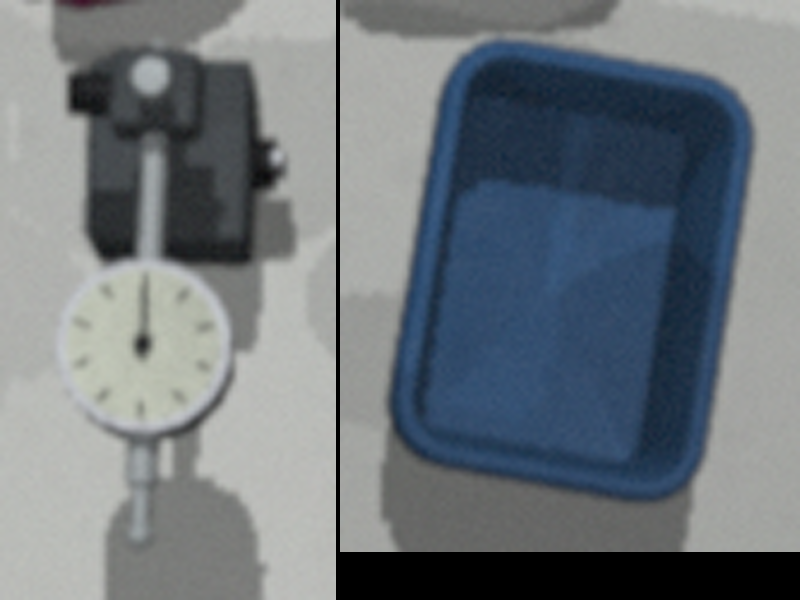

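```bash
cat > h.py <<'E'
import numpy as np,cv2
def ray(c,u,v):
    T=np.array(c["T"]); d=np.array([(u-c["cx"])/c["fx"],-(v-c["cy"])/c["fy"],-1.0]); return T[:3,3],T[:3,:3]@d
def onz(c,u,v,z):
    o,d=ray(c,u,v); return o+d*(z-o[2])/d[2]
def proj(c,p):
    T=np.array(c["T"]); q=T[:3,:3].T@(np.array(p)-T[:3,3]); return c["cx"]+c["fx"]*q[0]/-q[2], c["cy"]-c["fy"]*q[1]/-q[2]
def load(n): 
    z=np.load(n,allow_pickle=True); return {k:(z[k] if z[k].ndim else float(z[k])) for k in z}
def inter(c1,p1,c2,p2):
    o1,d1=ray(c1,*p1);o2,d2=ray(c2,*p2)
    A=np.c_[d1,-d2]; t=np.linalg.lstsq(A,o2-o1,rcond=None)[0]
    a=o1+d1*t[0];b=o2+d2*t[1]; return (a+b)/2,np.linalg.norm(a-b)
E
python3 - <<'E'
from h import *
t=load("pics/top0.npz"); s=load("pics/scene0.npz")
np.set_printoptions(precision=4,suppress=True)
# column top: bright mask
g=cv2.cvtColor(t["frame"],cv2.COLOR_RGB2GRAY); hsv=cv2.cvtColor(t["frame"],cv2.COLOR_RGB2HSV)
print(t["frame"][350,228],t["frame"][370,250-5],t["frame"][345,250],t["frame"][330,210], t["frame"][365,215])
print("crop corners:")
C=[(140,138),(272,178),(235,315),(100,272)]
P=np.array([onz(t,200+(x+.5)/6-.5,320+(y+.5)/6-.5,.095) for x,y in C]);print(P, P.mean(0))
for i in range(4):
    e=P[(i+1)%4]-P[i];print(np.linalg.norm(e),np.degrees(np.arctan2(e[1],e[0])))
# scene corners top: crop scale 6.333
S=[(505,125),(565,180),(665,130),(597,70)]
P=np.array([onz(s,200+(x-420+.5)/6.333-.5,245+(y+.5)/6.333-.5,.095) for x,y in S]);print("scene",P,P.mean(0))
for i in range(4):
    e=P[(i+1)%4]-P[i];print(np.linalg.norm(e),np.degrees(np.arctan2(e[1],e[0])))
k=[(635,262),(650,375)]
print("slot top/bot", onz(s,200+(635-420)/6.333,245+262/6.333,.052),onz(s,200+(650-420)/6.333,245+375/6.333,0))
# gauge
def tg(x,y): return 220+(x+.5)/4.8-.5,125+(y+.5)/4.8-.5
print("tip",onz(t,*tg(139,535),.08),"tip front",onz(t,*tg(139,545),.08))
print("plungerroot",onz(t,*tg(141,450),.08),"dial c",onz(t,*tg(145,347),.094),"post top",onz(t,*tg(151,76),.102), "base corners z40",onz(t,*tg(90,245),.04),onz(t,*tg(250,260),.04),onz(t,*tg(250,65),.04))
# bin
m=cv2.inRange(cv2.cvtColor(t["frame"],cv2.COLOR_RGB2HSV),(104,100,30),(118,255,255)); m[:,:360]=0;m[:,480:]=0;m[:205]=0;m[330:]=0
cs,_=cv2.findContours(m,cv2.RETR_EXTERNAL,cv2.CHAIN_APPROX_NONE); c=max(cs,key=cv2.contourArea)
r=cv2.minAreaRect(c);print(r)
B=np.array([onz(t,*p,.052) for p in cv2.boxPoints(r)]);print(B,B.mean(0))
for i in range(4):
    e=B[(i+1)%4]-B[i];print(np.linalg.norm(e),np.degrees(np.arctan2(e[1],e[0])))
print("flange",onz(t,321,352,.03),"loupe",onz(t,379,350,.04))
E
```

```text
[169 173 179] [120 123 119] [145 148 146] [148 150 146] [168 172 169]
crop corners:
[[ 0.4463 -0.1231  0.095 ]
 [ 0.4367 -0.1546  0.095 ]
 [ 0.4046 -0.1461  0.095 ]
 [ 0.4149 -0.114   0.095 ]] [ 0.4256 -0.1345  0.095 ]
0.03298961705607794 -106.96972347506451
0.03316092285049634 165.1393231416662
0.03373819169010275 72.28660972374477
0.03270401358506795 -16.13815118481849
scene [[ 0.4112 -0.1186  0.095 ]
 [ 0.4023 -0.1484  0.095 ]
 [ 0.4327 -0.1588  0.095 ]
 [ 0.443  -0.1251  0.095 ]] [ 0.4223 -0.1377  0.095 ]
0.031101734474576714 -106.55084902625482
0.03207466830184823 -18.75755777409102
0.0351976139546887 72.9788335869476
0.032465989142225225 168.50241822097385
slot top/bot [ 0.4183 -0.1539  0.052 ] [ 0.4212 -0.149   0.    ]
tip [ 0.6021 -0.1571  0.08  ] tip front [ 0.599  -0.1571  0.08  ]
plungerroot [ 0.6288 -0.1575  0.08  ] dial c [ 0.6586 -0.1599  0.094 ] post top [ 0.7419 -0.1619  0.102 ] base corners z40 [ 0.7035 -0.1362  0.04  ] [ 0.6984 -0.1887  0.04  ] [ 0.7642 -0.1885  0.04  ]
((420.0577697753906, 268.2926330566406), (67.97962188720703, 92.90975952148438), 9.865806579589844)
[[ 0.4945 -0.3523  0.052 ]
 [ 0.6352 -0.3794  0.052 ]
 [ 0.6166 -0.4827  0.052 ]
 [ 0.4764 -0.4537  0.052 ]] [ 0.5557 -0.417   0.052 ]
0.14325592936981 -10.93166463849038
0.10495739045208093 -100.20814973704681
0.1431722430707307 168.30261391700583
0.10304548329592506 79.8589205376366
flange [ 0.4283 -0.2648  0.03  ] loupe [ 0.4313 -0.3531  0.04  ]
```

```bash
python3 - <<'E'
import cv2
s=cv2.imread("pics/scene0.png")
cv2.imwrite("pics/gs.png",cv2.resize(s[175:235,280:370],(800,533),interpolation=cv2.INTER_CUBIC))
E
```

```text
(no output)
```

View pics/gs.png

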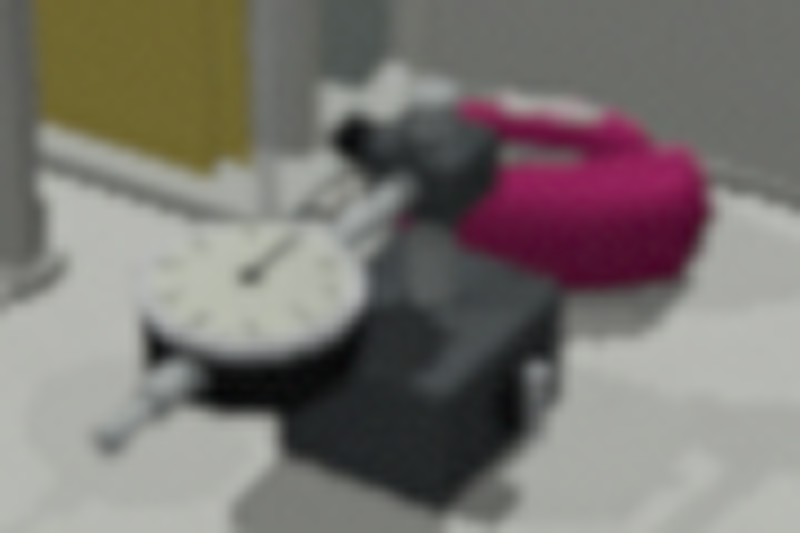

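```bash
python3 - <<'E'
from h import *
t=load("pics/top0.npz"); s=load("pics/scene0.npz")
np.set_printoptions(precision=4,suppress=True)
print("tip",inter(t,(220+139/4.8,125+535/4.8),s,(280+110/8.89,175+438/8.89)))
print("dial hub",inter(t,(220+142/4.8,125+345/4.8),s,(280+250/8.89,175+275/8.89)))
f=onz(s,222,250,0);print("tray foot",f)
print("tray rim corner (tri)",inter(t,(165,300),s,(218,158)), onz(t,180,300,.17))
print("tray far right rim",inter(t,(160,120),s,(284,147)))
print("flange tri",inter(t,(321,352),s,(289,318)),"loupe",inter(t,(379,350),s,(334,334)))
E
```

```text
tip (array([ 0.6023, -0.1582,  0.0782]), np.float64(0.001904584878840224))
dial hub (array([ 0.6599, -0.1602,  0.0911]), np.float64(0.002323530638073896))
tray foot [ 0.5314 -0.0172  0.    ]
tray rim corner (tri) (array([ 0.5038, -0.0775,  0.2533]), np.float64(0.002217723701008598)) [ 0.5053 -0.0765  0.17  ]
tray far right rim (array([ 0.7538, -0.0398,  0.1577]), np.float64(0.002903746139485801))
flange tri (array([ 0.4283, -0.2657,  0.0212]), np.float64(0.0018727136314571754)) loupe (array([ 0.4315, -0.3555,  0.0296]), np.float64(0.0029240524725829913))
```

Emit:
play_rows(
  increments="1 26 -38 10 0;1 26 -38 10 0;1 26 -38 10 0;1 26 -38 10 0;1 26 -38 10 0;1 26 -38 5 0;1 26 -38 5 0;1 26 -38 5 0;1 20 -40 0 0;1 15 -40 0 0",
)

```text
t: 1.15
tool_pos: [0.4041, 0.2093, 0.2955]
tcp_rot: [[0.243, 0.97, -0.003], [0.97, -0.243, 0.001], [-0.0, -0.003, -1.0]]
ft_force: [0.1, -0.1, 1.0]
gripper_width: 0.997
```

Emit:
play_rows(
  increments="1 3 -40 0 0;1 3 -40 0 0;1 3 -40 0 0;1 3 -40 0 0;1 3 -40 0 0;1 3 -40 0 0;1 2 -40 -20 0;1 0 -40 -30 0;1 0 -20 -30 0;1 0 0 0 0",
)

```text
t: 2.15
tool_pos: [0.4256, -0.1517, 0.2143]
tcp_rot: [[0.256, 0.967, 0.004], [0.967, -0.256, -0.003], [-0.002, 0.005, -1.0]]
ft_force: [-0.4, 0.6, 0.3]
gripper_width: 0.997
```

```bash
cat > cap.py <<'E'
import sys
from plant import r
import cv2,numpy as np
for n in sys.argv[2:]:
    c=r.capture(n); cv2.imwrite(f"pics/{n}{sys.argv[1]}.png",c["frame"][:,:,::-1]); np.savez(f"pics/{n}{sys.argv[1]}.npz",**c)
s=r.state()
R=s["tcp_rot"];print(s["t"],s["tool_pos"].round(4),"yaw",np.degrees(np.arctan2(R[1,0],R[0,0])).round(2),"tilt",R[:2,2].round(4),"q",s["joint_pos"].round(2),"F",s["ft_force"].round(1),s["gripper_width"])
E
python3 cap.py 1 wrist top
```

```text
2.25 [ 0.428  -0.1489  0.2169] yaw 75.41 tilt [ 0.0094 -0.0023] q [ 0.34  0.49 -0.16  2.09  0.14  0.56  1.39] F [0.9 0.5 1. ] 1.0001012568601755
```

View pics/wrist1.png

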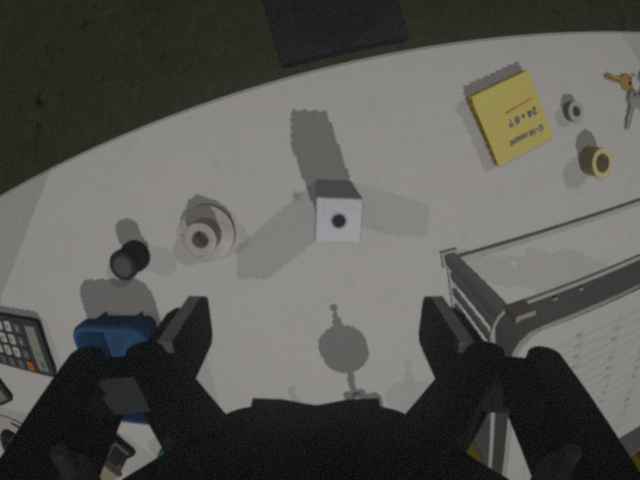

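View pics/top1.png

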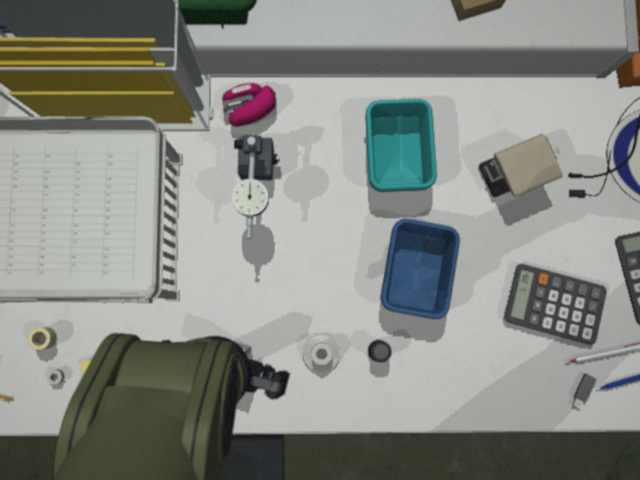

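```bash
cat >> h.py <<'E'
def fray(c,u,v):
    T=np.array(c["T"]); x=u-c["cx"];y=v-c["cy"];r=np.hypot(x,y);th=r/c["fx"]
    d=np.array([np.sin(th)*x/r,-np.sin(th)*y/r,-np.cos(th)]); return T[:3,3],T[:3,:3]@d
def fonz(c,u,v,z):
    o,d=fray(c,u,v); return o+d*(z-o[2])/d[2]
E
python3 - <<'E'
from h import *
import cv2
np.set_printoptions(precision=4,suppress=True)
w=load("pics/wrist1.npz")
hs=cv2.cvtColor(w["frame"],cv2.COLOR_RGB2GRAY)
f=w["frame"].astype(int); m=((f[:,:,2]-f[:,:,0])>4)&(f[:,:,2]>140); m=m.astype(np.uint8)*255
m[:180]=0;m[255:]=0;m[:,:300]=0;m[:,375:]=0
m=cv2.morphologyEx(m,cv2.MORPH_CLOSE,np.ones((3,3)));m=cv2.morphologyEx(m,cv2.MORPH_OPEN,np.ones((5,5)))
cs,_=cv2.findContours(m,0,1);c=max(cs,key=cv2.contourArea);r=cv2.minAreaRect(c);print(r,cv2.contourArea(c))
for C in (cv2.boxPoints(r),[(316.5,195),(361,195.5),(360,242),(314.5,240.5)]):
  P=np.array([fonz(w,*p,.095) for p in C]);print(P,P.mean(0))
  for i in range(4):
    e=P[(i+1)%4]-P[i];print(np.linalg.norm(e),np.degrees(np.arctan2(e[1],e[0])))
o=cv2.resize(w["frame"][170:260,290:390,::-1],(800,600)[:2] and (660,594),interpolation=cv2.INTER_CUBIC);cv2.imwrite("pics/wc.png",o)
# tip by wrist too
print("stand tip", fonz(w,334,306,.0))
E
```

```text
Traceback (most recent call last):
ValueError: max() iterable argument is empty
```

```bash
python3 - <<'E'
from h import *
import cv2
np.set_printoptions(precision=4,suppress=True)
w=load("pics/wrist1.npz")
o=cv2.resize(w["frame"][170:260,290:390,::-1],(660,594),interpolation=cv2.INTER_CUBIC);cv2.imwrite("pics/wc.png",o)
f=w["frame"];print(f[210,330],f[210,310],f[190,340],f[225,370])
for C in ([(316.5,195),(361,195.5),(360,242),(314.5,240.5)],):
  P=np.array([fonz(w,*p,.095) for p in C]);print(P,P.mean(0))
  for i in range(4):
    e=P[(i+1)%4]-P[i];print(np.linalg.norm(e),np.degrees(np.arctan2(e[1],e[0])))
print(fonz(w,338.5,220.5,.095))
E
```

```text
[148 146 148] [125 124 121] [66 67 67] [131 129 126]
[[ 0.4021 -0.1438  0.095 ]
 [ 0.4105 -0.113   0.095 ]
 [ 0.4444 -0.1216  0.095 ]
 [ 0.4346 -0.1539  0.095 ]] [ 0.4229 -0.133   0.095 ]
0.03190826067147952 74.80126367237125
0.03495501636018118 -14.230416578449825
0.033737750252769094 -106.81035410637843
0.034023248175085695 162.73718809031374
[ 0.4244 -0.1331  0.095 ]
```

View pics/wc.png

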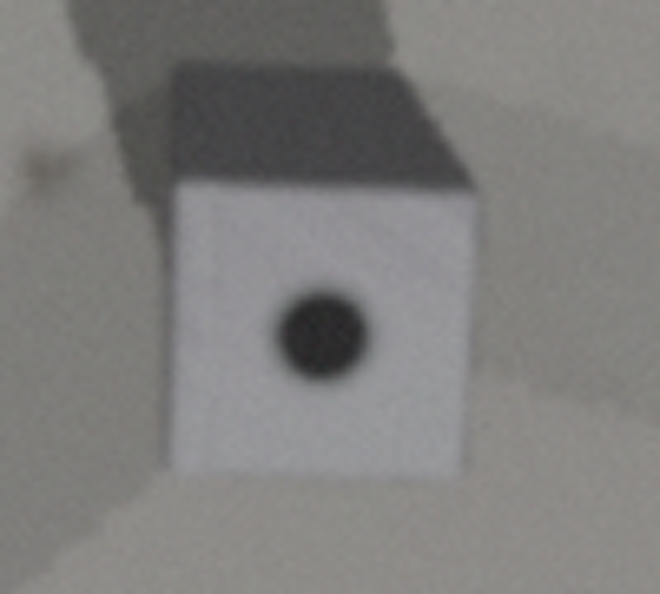

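Emit:
play_rows(
  increments="1 -4 15 0 -2;1 0 0 0 0;1 0 0 0 0",
)

```text
t: 2.55
tool_pos: [0.4267, -0.1301, 0.22]
tcp_rot: [[0.28, 0.96, 0.016], [0.96, -0.28, -0.002], [0.002, 0.016, -1.0]]
ft_force: [0.2, -0.3, -0.2]
gripper_width: 1.001
```

```bash
python3 cap.py 2
```

```text
2.55 [ 0.4267 -0.1301  0.22  ] yaw 73.77 tilt [ 0.0157 -0.0021] q [ 0.29  0.48 -0.15  2.11  0.13  0.55  1.34] F [ 0.2 -0.3 -0.2] 1.0014887229196607
```

Emit:
play_rows(
  increments="1 -3 -3 -30 0;1 0 0 -30 0;1 0 0 -30 0;1 0 0 -30 0;1 0 0 0 0",
)

```text
t: 3.05
tool_pos: [0.4317, -0.132, 0.1017]
tcp_rot: [[0.27, 0.962, 0.034], [0.963, -0.27, -0.004], [0.005, 0.034, -0.999]]
ft_force: [-1.2, -0.3, 0.4]
gripper_width: 0.999
```

```bash
python3 cap.py 2
```

```text
3.05 [ 0.4317 -0.132   0.1017] yaw 74.34 tilt [ 0.0338 -0.0043] q [ 0.23  0.71 -0.06  2.22  0.21  0.18  1.28] F [-1.2 -0.3  0.4] 0.9993590551499187
```

Emit:
play_rows(
  increments="1 0 0 0 0",
)

```text
t: 3.15
tool_pos: [0.4324, -0.1319, 0.1023]
tcp_rot: [[0.269, 0.963, 0.034], [0.963, -0.269, -0.004], [0.005, 0.034, -0.999]]
ft_force: [-0.3, -0.5, 0.4]
gripper_width: 1.001
```

```bash
python3 cap.py 2; python3 -c "
from plant import r
s=r.state();print(s['joint_pos'],s['qd'])"
```

```text
3.15 [ 0.4324 -0.1319  0.1023] yaw 74.4 tilt [ 0.0343 -0.0044] q [ 0.23  0.71 -0.06  2.22  0.21  0.18  1.28] F [-0.3 -0.5  0.4] 1.0005052787912738
[ 0.23263563  0.71125074 -0.05880781  2.22303401  0.20704263  0.1773675
  1.28390411] [-0.0048475   0.01389837 -0.00448267 -0.00451117  0.00405633  0.00342593
  0.00144903]
```

Emit:
play_rows(
  increments="1 0 0 0 0",
)

```text
t: 3.25
tool_pos: [0.4333, -0.1319, 0.1035]
tcp_rot: [[0.268, 0.963, 0.036], [0.963, -0.268, -0.005], [0.005, 0.036, -0.999]]
ft_force: [0.0, -0.5, 0.4]
gripper_width: 1.0
```

```bash
python3 cap.py 2; python3 -c "
from plant import r
s=r.state();print(s['joint_pos'],s['qd'])"
```

```text
3.25 [ 0.4333 -0.1319  0.1035] yaw 74.43 tilt [ 0.0362 -0.0047] q [ 0.23  0.71 -0.06  2.22  0.21  0.18  1.28] F [ 0.  -0.5  0.4] 1.0000582533107532
[ 0.23294743  0.70876371 -0.05969112  2.22169119  0.20713517  0.17926215
  1.28405596] [ 0.00243344 -0.0247305  -0.00664808 -0.01499348  0.00149101  0.01456157
  0.00083035]
```

Emit:
play_rows(
  increments="1 -3 -1 -15 0;1 -2 0 -15 0;1 0 0 0 0",
)

```text
t: 3.55
tool_pos: [0.4324, -0.1338, 0.0779]
tcp_rot: [[0.268, 0.962, 0.048], [0.963, -0.268, -0.007], [0.006, 0.048, -0.999]]
ft_force: [-0.4, 0.3, 0.1]
gripper_width: 0.998
```

```bash
python3 cap.py 3; python3 -c "
from plant import r
s=r.state();print(s['joint_pos'],s['qd'])"
```

```text
3.55 [ 0.4324 -0.1338  0.0779] yaw 74.45 tilt [ 0.0476 -0.0066] q [ 0.22  0.76 -0.03  2.25  0.22  0.08  1.28] F [-0.4  0.3  0.1] 0.9976465514302786
[ 0.21949407  0.7649051  -0.03060831  2.24719498  0.2200713   0.0837875
  1.27831938] [ 0.00983113 -0.06053636 -0.01018711 -0.01673027 -0.0033908   0.02938887
  0.003467  ]
```

Emit:
play_rows(
  increments="1 0 0 40 0",
)

```text
t: 3.65
tool_pos: [0.4308, -0.1332, 0.1159]
tcp_rot: [[0.267, 0.963, 0.04], [0.964, -0.267, -0.005], [0.006, 0.04, -0.999]]
ft_force: [-0.2, 0.1, 0.6]
gripper_width: 1.001
```

Emit:
play_rows(
  increments="1 0 0 40 0",
)

```text
t: 3.75
tool_pos: [0.4305, -0.1332, 0.1576]
tcp_rot: [[0.267, 0.963, 0.039], [0.964, -0.267, -0.005], [0.005, 0.039, -0.999]]
ft_force: [1.3, -0.1, 0.1]
gripper_width: 1.002
```

Emit:
play_rows(
  increments="1 0 0 0 0",
)

```text
t: 3.85
tool_pos: [0.4333, -0.1339, 0.1627]
tcp_rot: [[0.267, 0.962, 0.048], [0.964, -0.267, -0.007], [0.006, 0.049, -0.999]]
ft_force: [0.6, 0.6, 0.1]
gripper_width: 1.003
```

Emit:
play_rows(
  increments="1 0 0 0 0",
)

```text
t: 3.95
tool_pos: [0.4341, -0.1343, 0.1647]
tcp_rot: [[0.267, 0.962, 0.052], [0.964, -0.267, -0.008], [0.006, 0.052, -0.999]]
ft_force: [0.2, -0.5, -0.6]
gripper_width: 1.002
```

```bash
python3 cap.py 3
```

```text
3.95 [ 0.4341 -0.1343  0.1647] yaw 74.48 tilt [ 0.052  -0.0081] q [ 0.28  0.58 -0.12  2.18  0.19  0.34  1.3 ] F [ 0.2 -0.5 -0.6] 1.001527244020275
```

Emit:
play_rows(
  increments="1 -1 0 -1 -8.5;1 -1 0 -1 -8.5;1 -1 0 -1 -8.5;1 -1 0 -1 -8.5;1 -1 0 -1 -8.5;1 -1 0 -1 -8.5;1 -1 0 -1 -8.5;1 -1 0 -1 -8.5;1 -1 0 -1 -8.5;1 -1 0 -1 -8.5",
)

```text
t: 4.95
tool_pos: [0.4216, -0.1337, 0.1553]
tcp_rot: [[0.979, -0.203, -0.007], [-0.203, -0.978, -0.053], [0.004, 0.053, -0.999]]
ft_force: [-0.4, -0.6, -0.2]
gripper_width: 1.001
```

```bash
cat >> cap.py <<'E'
a=np.arctan2(R[1,0],R[0,0])-np.radians(73.5); v=R[:2,2]; print("tilt if at 73.5:", np.round([np.cos(a)*v[0]+np.sin(a)*v[1],-np.sin(a)*v[0]+np.cos(a)*v[1]],4))
E
python3 cap.py 3
```

```text
4.95 [ 0.4216 -0.1337  0.1553] yaw -11.69 tilt [-0.0072 -0.053 ] q [-0.04  0.63  0.32  2.2  -0.39  0.36  0.38] F [-0.4 -0.6 -0.2] 1.0012895966677053
tilt if at 73.5: [ 0.0522 -0.0116]
```

Emit:
play_rows(
  increments="1 1 0 0 -8.5;1 1 0 0 -8.5;1 1 0 0 -8.5;1 1 0 0 -8.5;1 1 0 0 -8.5;1 1 0 0 -8.5;1 1 0 0 -8.5;1 1 0 0 -8.5;1 1 0 0 -8.5;1 1 0 0 -8.5",
)

```text
t: 5.95
tool_pos: [0.4296, -0.1299, 0.1538]
tcp_rot: [[-0.133, -0.99, -0.055], [-0.991, 0.132, 0.01], [-0.002, 0.056, -0.998]]
ft_force: [0.5, -0.6, -0.9]
gripper_width: 1.002
```

```bash
python3 cap.py 3
```

```text
5.95 [ 0.4296 -0.1299  0.1538] yaw -97.63 tilt [-0.055   0.0098] q [-0.24  0.76  0.75  2.13 -0.86  0.65 -0.58] F [ 0.5 -0.6 -0.9] 1.001753815961313
tilt if at 73.5: [ 0.0528 -0.0182]
```

Emit:
play_rows(
  increments="1 0 0 0 0;1 0 0 0 0;1 0 0 0 0;1 0 0 0 0",
)

```text
t: 6.35
tool_pos: [0.4289, -0.1293, 0.1532]
tcp_rot: [[-0.125, -0.99, -0.057], [-0.992, 0.125, 0.01], [-0.002, 0.058, -0.998]]
ft_force: [0.9, 0.5, 0.5]
gripper_width: 1.0
```

```bash
python3 cap.py 3
```

```text
6.35 [ 0.4289 -0.1293  0.1532] yaw -97.2 tilt [-0.0571  0.0097] q [-0.24  0.76  0.75  2.13 -0.86  0.65 -0.57] F [0.9 0.5 0.5] 0.9999544868583395
tilt if at 73.5: [ 0.0548 -0.0188]
```

Emit:
play_rows(
  increments="1 0 -2 40 0;1 0 0 40 0;1 0 0 0 0;1 0 0 -30 0;1 0 0 -30 0;1 0 0 -30 0;1 0 0 0 0",
)

```text
t: 7.05
tool_pos: [0.4294, -0.1306, 0.1439]
tcp_rot: [[-0.115, -0.992, -0.054], [-0.993, 0.115, 0.011], [-0.005, 0.055, -0.998]]
ft_force: [-0.3, 0.4, 0.9]
gripper_width: 1.0
```

```bash
python3 cap.py 3
```

```text
7.05 [ 0.4294 -0.1306  0.1439] yaw -96.62 tilt [-0.0541  0.011 ] q [-0.22  0.77  0.72  2.14 -0.88  0.62 -0.54] F [-0.3  0.4  0.9] 0.9997183523173263
tilt if at 73.5: [ 0.0514 -0.0201]
```

Emit:
play_rows(
  increments="1 0 0 1 8.5;1 0 0 1 8.5;1 0 0 1 8.5;1 0 0 1 8.5;1 0 0 1 8.5;1 0 0 1 8.5;1 0 0 1 8.5;1 0 0 1 8.5;1 0 0 1 8.5;1 0 0 1 8.5",
)

```text
t: 8.05
tool_pos: [0.4304, -0.1344, 0.1628]
tcp_rot: [[0.984, -0.181, -0.007], [-0.181, -0.982, -0.058], [0.004, 0.058, -0.998]]
ft_force: [-1.0, 0.1, 1.0]
gripper_width: 0.995
```

```bash
python3 cap.py 3
```

```text
8.05 [ 0.4304 -0.1344  0.1628] yaw -10.41 tilt [-0.0067 -0.0576] q [-0.06  0.62  0.35  2.17 -0.38  0.4   0.4 ] F [-1.   0.1  1. ] 0.9948868506452608
tilt if at 73.5: [ 0.0566 -0.0128]
```

Emit:
play_rows(
  increments="1 0 0 0 8.5;1 0 0 0 8.5;1 0 0 0 8.5;1 0 0 0 8.5;1 0 0 0 8.5;1 0 0 0 8.5;1 0 0 0 8.5;1 0 0 0 8.5;1 0 0 0 8.5;1 0 0 0 8.5",
)

```text
t: 9.05
tool_pos: [0.4312, -0.1426, 0.1735]
tcp_rot: [[0.25, 0.966, 0.071], [0.968, -0.249, -0.02], [-0.001, 0.074, -0.997]]
ft_force: [0.0, -0.3, -0.4]
gripper_width: 1.0
```

```bash
python3 cap.py 3
```

```text
9.05 [ 0.4312 -0.1426  0.1735] yaw 75.51 tilt [ 0.0711 -0.0199] q [ 0.28  0.56 -0.1   2.2   0.19  0.32  1.34] F [ 0.  -0.3 -0.4] 0.9995636990084605
tilt if at 73.5: [ 0.0704 -0.0224]
```

Emit:
play_rows(
  increments="1 30 0 15 -1;1 30 0 15 -1;1 30 0 10 0;1 30 0 0 0;1 20 0 0 0",
)

```text
t: 9.55
tool_pos: [0.5689, -0.1502, 0.2208]
tcp_rot: [[0.289, 0.955, 0.064], [0.957, -0.287, -0.036], [-0.016, 0.072, -0.997]]
ft_force: [-0.6, -0.7, 0.1]
gripper_width: 1.0
```

```bash
python3 cap.py 3
```

```text
9.55 [ 0.5689 -0.1502  0.2208] yaw 73.21 tilt [ 0.0645 -0.0357] q [ 0.23  0.62 -0.11  1.77  0.14  0.69  1.32] F [-0.6 -0.7  0.1] 1.0000653445237233
tilt if at 73.5: [ 0.0646 -0.0354]
```

Emit:
play_rows(
  increments="1 0 0 0 0;1 0 0 0 0;1 0 0 0 0;1 0 0 0 0;1 0 0 0 0",
)

```text
t: 10.05
tool_pos: [0.5671, -0.1531, 0.223]
tcp_rot: [[0.29, 0.955, 0.063], [0.957, -0.288, -0.042], [-0.022, 0.073, -0.997]]
ft_force: [-0.0, 0.1, 0.4]
gripper_width: 0.999
```

```bash
python3 cap.py 3
```

```text
10.05 [ 0.5671 -0.1531  0.223 ] yaw 73.12 tilt [ 0.0635 -0.0425] q [ 0.23  0.62 -0.11  1.77  0.15  0.7   1.31] F [-0.   0.1  0.4] 0.9993717911472962
tilt if at 73.5: [ 0.0637 -0.042 ]
```

Emit:
play_rows(
  increments="1 -7 1 -2 -8.5;1 -7 1 -2 -8.5;1 -7 1 -2 -8.5;1 -7 1 -2 -8.5;1 -7 1 -2 -8.5;1 -7 1 -2 -8.5;1 -7 1 -2 -8.5;1 -7 1 -2 -8.5;1 -7 1 -2 -8.5;1 -7 1 -2 -8.5",
)

```text
t: 11.05
tool_pos: [0.4885, -0.1436, 0.2031]
tcp_rot: [[0.974, -0.224, -0.041], [-0.226, -0.972, -0.063], [-0.025, 0.071, -0.997]]
ft_force: [1.0, -0.2, -0.4]
gripper_width: 1.002
```

```bash
python3 cap.py 3
```

```text
11.05 [ 0.4885 -0.1436  0.2031] yaw -13.08 tilt [-0.0409 -0.0635] q [-0.08  0.62  0.38  1.94 -0.24  0.65  0.2 ] F [ 1.  -0.2 -0.4] 1.0018578983190205
tilt if at 73.5: [ 0.0609 -0.0446]
```

Emit:
play_rows(
  increments="1 -6 1 -2 -8.5;1 -6 1 -2 -8.5;1 -6 1 -2 -8.5;1 -6 1 -2 -8.5;1 -6 1 -2 -8.5;1 -6 1 -2 -8.5;1 -6 1 -2 -8.5;1 -6 1 -2 -8.5;1 -6 1 -2 -8.5;1 -6 1 -2 -8.5",
)

```text
t: 12.05
tool_pos: [0.4218, -0.1311, 0.1831]
tcp_rot: [[-0.157, -0.985, -0.066], [-0.987, 0.154, 0.041], [-0.031, 0.071, -0.997]]
ft_force: [0.5, 0.5, -0.3]
gripper_width: 1.002
```

```bash
python3 cap.py 3
```

```text
12.05 [ 0.4218 -0.1311  0.1831] yaw -99.03 tilt [-0.0657  0.0413] q [-0.21  0.69  0.73  2.11 -0.73  0.71 -0.7 ] F [ 0.5  0.5 -0.3] 1.0020743687809275
tilt if at 73.5: [ 0.0597 -0.0495]
```

Emit:
play_rows(
  increments="1 0 -2 -20 -7.5;1 0 0 -30 0;1 0 0 -30 0;1 0 0 0 0",
)

```text
t: 12.45
tool_pos: [0.4202, -0.1329, 0.1019]
tcp_rot: [[-0.295, -0.954, -0.058], [-0.955, 0.292, 0.05], [-0.031, 0.071, -0.997]]
ft_force: [-0.5, 0.3, -0.2]
gripper_width: 0.998
```

```bash
python3 cap.py 4 scene
```

```text
12.5 [ 0.4209 -0.1335  0.1032] yaw -107.17 tilt [-0.0565  0.0494] q [-0.09  0.81  0.54  2.17 -0.96  0.51 -0.64] F [0.3 0.  0.7] 1.0010801554543451
tilt if at 73.5: [ 0.057  -0.0488]
```

View pics/scene4.png

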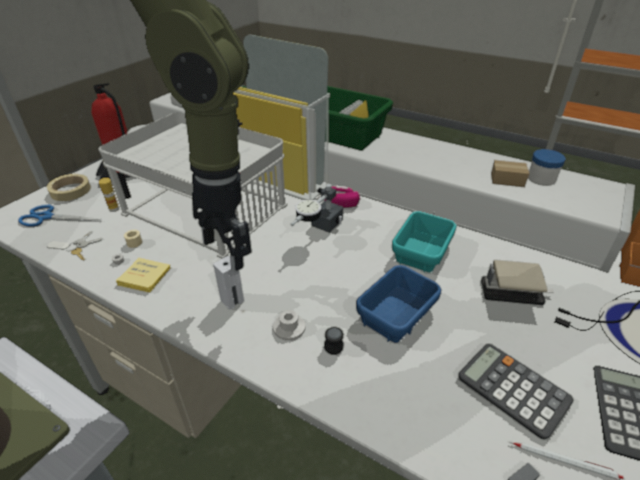

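Emit:
play_rows(
  increments="1 1 0 -15 0;1 0 0 0 0",
)

```text
t: 12.7
tool_pos: [0.4227, -0.1342, 0.0901]
tcp_rot: [[-0.295, -0.954, -0.054], [-0.955, 0.293, 0.049], [-0.031, 0.066, -0.997]]
ft_force: [0.5, -0.3, 0.5]
gripper_width: 1.0
```

```bash
python3 cap.py 4
```

```text
12.7 [ 0.4227 -0.1342  0.0901] yaw -107.19 tilt [-0.054   0.0487] q [-0.05  0.82  0.48  2.17 -0.96  0.46 -0.65] F [ 0.5 -0.3  0.5] 0.9999192916637711
tilt if at 73.5: [ 0.0545 -0.048 ]
```

Emit:
play_rows(
  increments="1 0 0 -17 0;1 0 0 -17 0;1 0 0 0 0",
)

```text
t: 13.0
tool_pos: [0.4251, -0.1358, 0.0598]
tcp_rot: [[-0.295, -0.954, -0.047], [-0.955, 0.293, 0.046], [-0.03, 0.059, -0.998]]
ft_force: [0.1, -0.3, 0.1]
gripper_width: 1.001
```

```bash
python3 cap.py 5 wrist scene
```

```text
13.1 [ 0.4256 -0.1361  0.0607] yaw -107.16 tilt [-0.0461  0.0443] q [ 0.03  0.85  0.33  2.18 -0.97  0.34 -0.65] F [ 0.4 -0.2  0.3] 1.0022000367097896
tilt if at 73.5: [ 0.0466 -0.0438]
```

View pics/wrist5.png

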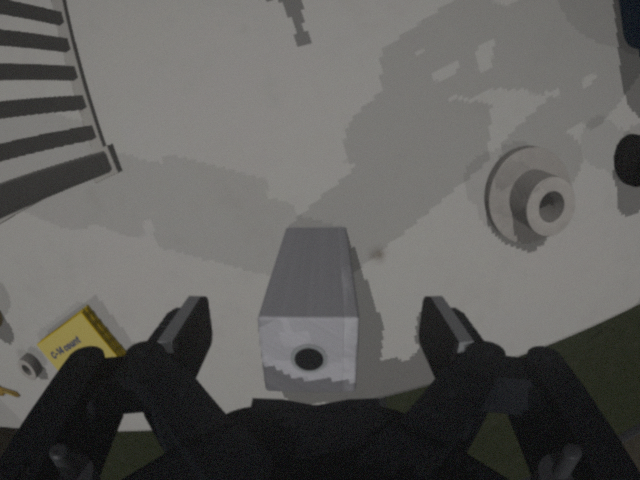

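Emit:
play_rows(
  increments="0.5 -1 1 -5 0;0 0 0 -1 0;0 0 0 0 0;0 0 0 0 0;0 0 0 0 0;0 0 0 0 0",
  squeeze=60,
)

```text
t: 13.7
tool_pos: [0.4256, -0.1356, 0.0571]
tcp_rot: [[-0.294, -0.955, -0.043], [-0.956, 0.292, 0.042], [-0.027, 0.053, -0.998]]
ft_force: [-0.2, -0.2, -2.8]
gripper_width: 0.389
```

```bash
python3 cap.py 6 wrist
```

```text
13.75 [ 0.4256 -0.1356  0.0571] yaw -107.09 tilt [-0.043   0.0417] q [ 0.04  0.85  0.31  2.18 -0.97  0.31 -0.66] F [ 0.3 -0.8 -1.4] 0.38955698164470254
tilt if at 73.5: [ 0.0434 -0.0413]
```

View pics/wrist6.png

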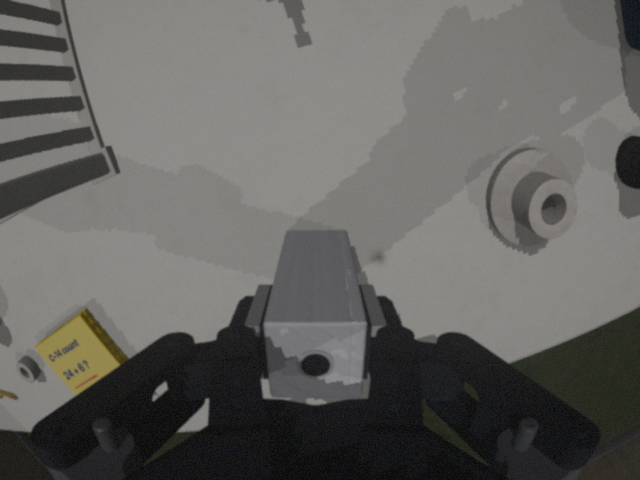

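Emit:
play_rows(
  increments="0 0 0 25 0;0 0 0 25 0;0 10 -10 0 8.5;0 10 -10 0 8.5;0 10 -10 0 8.5;0 10 -10 0 8.5;0 10 -10 0 8.5;0 10 -10 0 8.5;0 10 -10 0 8.5;0 10 -10 0 8.5",
)

```text
t: 14.75
tool_pos: [0.503, -0.2143, 0.1064]
tcp_rot: [[0.786, -0.614, -0.066], [-0.617, -0.786, -0.031], [-0.033, 0.065, -0.997]]
ft_force: [0.1, -0.8, -3.3]
gripper_width: 0.395
```

```bash
python3 cap.py 7
```

```text
14.75 [ 0.503  -0.2143  0.1064] yaw -38.12 tilt [-0.0659 -0.0307] q [ 0.12  0.82  0.3   1.87 -0.32  0.55 -0.05] F [ 0.1 -0.8 -3.3] 0.39466792359042263
tilt if at 73.5: [ 0.0528 -0.0499]
```

Emit:
play_rows(
  increments="0 1 -1 0 8.5;0 1 -1 0 8.5;0 1 -1 0 8.5;0 1 -1 0 8.5;0 1 -1 0 8.5;0 1 -1 0 8.5;0 1 -1 0 8.5;0 1 -1 0 8.5;0 1 -1 0 8.5;0 1 -1 0 8.5",
)

```text
t: 15.75
tool_pos: [0.5088, -0.2241, 0.1019]
tcp_rot: [[0.671, 0.741, 0.016], [0.74, -0.668, -0.071], [-0.042, 0.059, -0.997]]
ft_force: [0.2, 0.2, -2.3]
gripper_width: 0.393
```

Emit:
play_rows(
  increments="0 0 0 0 8.5;0 0 0 0 8.5;0 0 0 0 8.5;0 0 0 0 8.5;0 0 0 0 2;0 0 0 -10 0",
)

```text
t: 16.35
tool_pos: [0.5046, -0.225, 0.0898]
tcp_rot: [[0.102, 0.994, 0.048], [0.994, -0.1, -0.049], [-0.044, 0.052, -0.998]]
ft_force: [0.6, 0.1, -2.7]
gripper_width: 0.388
```

```bash
python3 cap.py 8 scene
```

```text
16.4 [ 0.5032 -0.2246  0.0877] yaw 84.13 tilt [ 0.0441 -0.0481] q [ 0.45  0.8  -0.21  1.96  0.52  0.38  1.28] F [-0.3 -0.6 -4.3] 0.38978885619095105
tilt if at 73.5: [ 0.0344 -0.0554]
```

View pics/scene8.png

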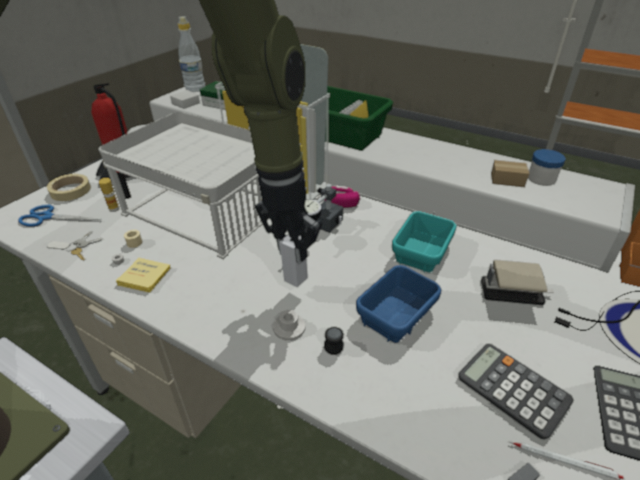

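Emit:
play_rows(
  increments="0 2 0 -15 0;0 0 0 -12 0;0 0 0 -2 0;0 0 0 0 0",
)

```text
t: 16.8
tool_pos: [0.505, -0.2243, 0.0574]
tcp_rot: [[0.108, 0.993, 0.042], [0.993, -0.106, -0.05], [-0.046, 0.047, -0.998]]
ft_force: [-1.9, 0.8, 6.5]
gripper_width: 0.387
```

```bash
python3 cap.py 9
```

```text
16.8 [ 0.505  -0.2243  0.0574] yaw 83.78 tilt [ 0.0422 -0.0503] q [ 0.41  0.85 -0.17  1.97  0.54  0.31  1.25] F [-1.9  0.8  6.5] 0.3871412003766224
tilt if at 73.5: [ 0.0326 -0.0571]
```

Emit:
play_rows(
  increments="1 0 0 0 0;1 0 0 0 0;1 0 0 0 0;1 0 0 0 0;1 0 0 25 0;1 0 0 30 0;1 0 0 25 0;1 0 0 0 -5",
)

```text
t: 17.6
tool_pos: [0.5047, -0.2237, 0.1391]
tcp_rot: [[0.198, 0.98, 0.036], [0.979, -0.196, -0.053], [-0.045, 0.045, -0.998]]
ft_force: [0.3, -0.5, 0.0]
gripper_width: 0.999
```

```bash
python3 cap.py 10 scene wrist
```

```text
17.7 [ 0.5036 -0.223   0.137 ] yaw 78.72 tilt [ 0.0323 -0.0525] q [ 0.46  0.72 -0.26  1.93  0.44  0.51  1.26] F [-0.  -0.5  0.1] 0.9980389064277025
tilt if at 73.5: [ 0.0273 -0.0553]
```

View pics/wrist10.png

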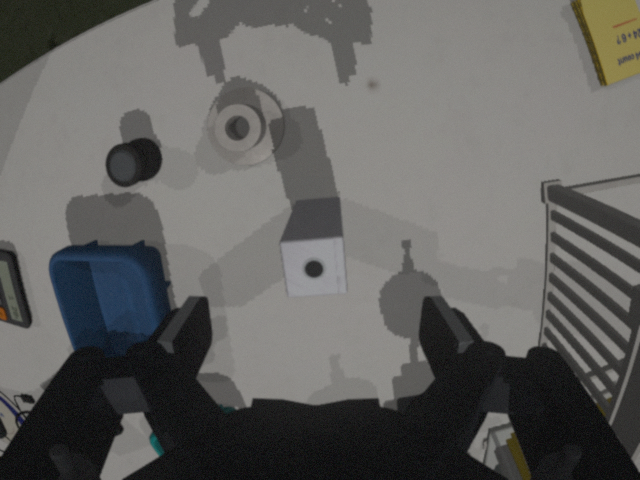

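Emit:
play_rows(
  increments="1 0 0 0 -8.5;1 0 0 0 -8.5;1 0 0 0 -8.5;1 0 0 0 -8.5;1 0 0 0 -8.5;1 0 0 0 -8.5;1 0 0 0 -8.5;1 0 0 0 -8.5;1 0 0 0 -8.5;1 0 0 0 -8.5",
)

```text
t: 18.7
tool_pos: [0.4976, -0.2213, 0.1298]
tcp_rot: [[0.99, -0.125, -0.06], [-0.127, -0.992, -0.025], [-0.057, 0.032, -0.998]]
ft_force: [0.7, 0.9, -1.0]
gripper_width: 1.0
```

Emit:
play_rows(
  increments="1 0 0 0 -8.5;1 0 0 0 -8.5;1 0 0 0 -8.5;1 0 0 0 -8.5;1 0 0 0 -8.5;1 0 0 0 -8.5;1 0 0 0 -8.5;1 0 0 0 -8.5;1 0 0 0 -8.5;1 0 0 0 -4.5",
)

```text
t: 19.7
tool_pos: [0.4917, -0.2187, 0.1214]
tcp_rot: [[0.011, -0.999, -0.045], [-0.998, -0.014, 0.068], [-0.069, 0.044, -0.997]]
ft_force: [0.0, -0.9, 0.3]
gripper_width: 1.002
```

```bash
python3 cap.py 11 wrist; python3 - <<'E'
import cv2
o=cv2.imread("pics/wrist11.png");cv2.imwrite("pics/w11.png",cv2.resize(o[180:330,260:400],(560,600),interpolation=cv2.INTER_CUBIC))
E
```

```text
19.75 [ 0.4914 -0.2186  0.1213] yaw -89.5 tilt [-0.0457  0.0684] q [ 0.11  0.82  0.45  1.88 -0.62  0.67 -0.6 ] F [0.4 0.3 0.3] 1.0001838552831495
tilt if at 73.5: [ 0.0237 -0.0788]
```

View pics/wrist11.png

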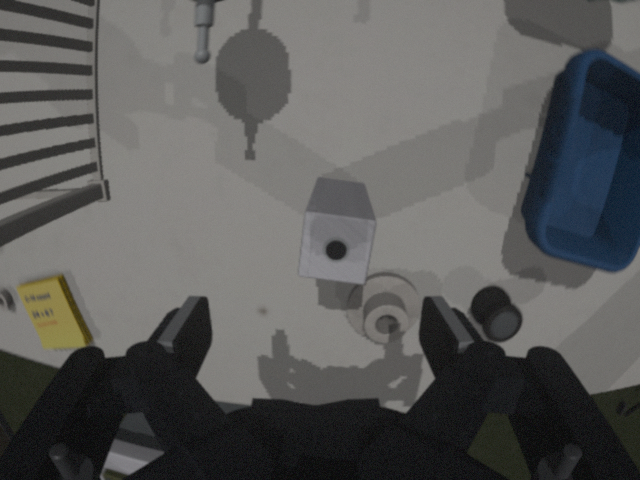

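View pics/w11.png

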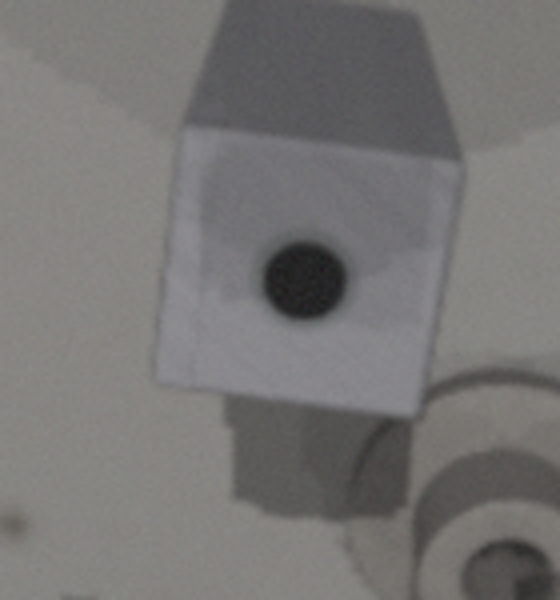

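```bash
python3 - <<'E'
from h import *
np.set_printoptions(precision=4,suppress=True)
w=load("pics/wrist11.npz")
C=[(306,211.3),(375.5,220),(363.7,283.7),(299.2,275.5)]
P=np.array([fonz(w,*p,.095) for p in C]);print(P,P.mean(0))
for i in range(4):
    e=P[(i+1)%4]-P[i];print(np.linalg.norm(e),np.degrees(np.arctan2(e[1],e[0])))
print("hole",fonz(w,336.2,250,.095))
print("tip",fonz(w,202,55,.08))
E
```

```text
[[ 0.5254 -0.2116  0.095 ]
 [ 0.5223 -0.2439  0.095 ]
 [ 0.4895 -0.2402  0.095 ]
 [ 0.4927 -0.2083  0.095 ]] [ 0.5075 -0.226   0.095 ]
0.032430935235324816 -95.50983028361816
0.0330689952208257 173.71187835866735
0.03209702538572284 84.25794619978765
0.03293605419528986 -5.709909042817124
hole [ 0.5068 -0.2261  0.095 ]
tip [ 0.6016 -0.1575  0.08  ]
```

Emit:
play_rows(
  increments="1 8 -3 1 -3;1 7 -3 1 -3;1 0 0 0 0;1 0 0 0 0;1 0 0 0 0;1 0 0 0 0",
)

```text
t: 20.35
tool_pos: [0.5032, -0.2231, 0.1202]
tcp_rot: [[-0.084, -0.995, -0.047], [-0.994, 0.081, 0.075], [-0.071, 0.053, -0.996]]
ft_force: [0.1, -0.8, 0.1]
gripper_width: 0.999
```

```bash
python3 cap.py 12
```

```text
20.35 [ 0.5032 -0.2231  0.1202] yaw -94.84 tilt [-0.0473  0.0749] q [ 0.1   0.84  0.48  1.84 -0.64  0.71 -0.68] F [ 0.1 -0.8  0.1] 0.9994119894896909
tilt if at 73.5: [ 0.0312 -0.0829]
```

Emit:
play_rows(
  increments="1 2 -1 -20 -0.5;1 1 0 -22 0;1 0 0 -20 0;1 0 0 0 0",
)

```text
t: 20.75
tool_pos: [0.5063, -0.2239, 0.0573]
tcp_rot: [[-0.09, -0.995, -0.045], [-0.993, 0.086, 0.075], [-0.071, 0.051, -0.996]]
ft_force: [-1.1, -0.2, 0.7]
gripper_width: 0.999
```

```bash
python3 cap.py 13 wrist
```

```text
20.8 [ 0.5069 -0.2245  0.0585] yaw -95.16 tilt [-0.0433  0.0739] q [ 0.14  0.93  0.4   1.85 -0.71  0.59 -0.63] F [ 0.5 -0.6 -0.6] 0.9995826415103006
tilt if at 73.5: [ 0.028 -0.081]
```

View pics/wrist13.png

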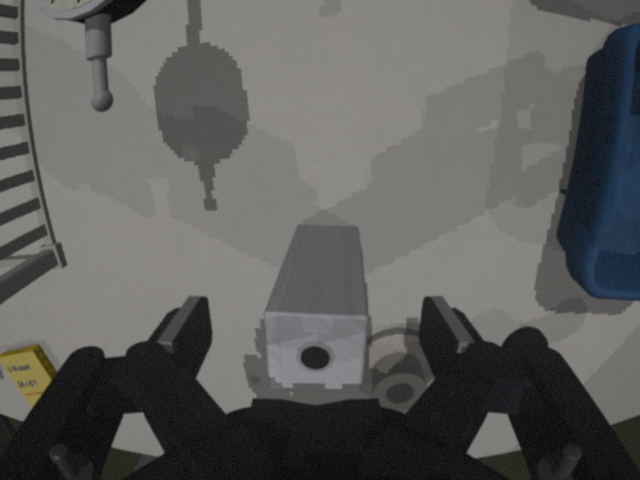

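Emit:
play_rows(
  increments="0.5 0 0 -1 0;0 0 0 0 0;0 0 0 0 0;0 0 0 0 0;0 0 0 0 0;0 0 0 0 0",
)

```text
t: 21.4
tool_pos: [0.5086, -0.2267, 0.0615]
tcp_rot: [[-0.089, -0.995, -0.038], [-0.994, 0.086, 0.07], [-0.066, 0.044, -0.997]]
ft_force: [0.7, -0.1, -2.7]
gripper_width: 0.394
```

```bash
python3 cap.py 14 wrist
```

```text
21.45 [ 0.5086 -0.2265  0.0614] yaw -95.12 tilt [-0.038   0.0698] q [ 0.14  0.93  0.41  1.85 -0.71  0.59 -0.63] F [-0.2  0.3 -2.3] 0.4008048480793069
tilt if at 73.5: [ 0.0235 -0.0759]
```

Emit:
play_rows(
  increments="0 0 0 25 0;0 0 0 25 0;0 0 0 0 0",
)

```text
t: 21.75
tool_pos: [0.5073, -0.2252, 0.1111]
tcp_rot: [[-0.089, -0.995, -0.042], [-0.994, 0.086, 0.072], [-0.068, 0.048, -0.997]]
ft_force: [0.9, -1.6, -2.7]
gripper_width: 0.39
```

```bash
python3 cap.py 15 wrist scene; python3 - <<'E'
import cv2,numpy as np
a=cv2.imread("pics/scene15.png")[200:320,240:360];b=cv2.imread("pics/wrist15.png")[200:420,200:440]
o=np.zeros((400,800,3),np.uint8);o[:,:400]=cv2.resize(a,(400,400),interpolation=2);o[:,400:]=cv2.resize(b,(400,367),interpolation=2)[:400] if 0 else cv2.resize(b,(400,400))
cv2.imwrite("pics/c15.png",o)
E
```

```text
21.85 [ 0.506  -0.2239  0.1088] yaw -95.1 tilt [-0.0454  0.0746] q [ 0.1   0.86  0.47  1.83 -0.65  0.69 -0.67] F [ 1.   0.1 -2.7] 0.3929500853761556
tilt if at 73.5: [ 0.0298 -0.0821]
```

View pics/c15.png

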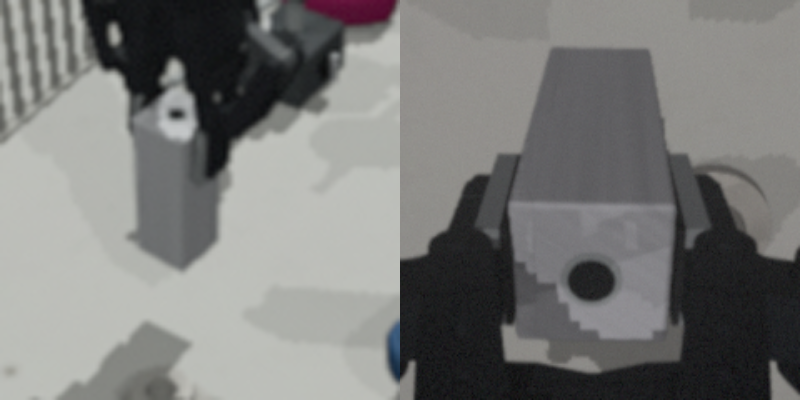

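```bash
python3 - <<'E'
import cv2,numpy as np
t=cv2.imread("pics/top0.png")[128:186,228:290]
t=np.clip(t.astype(float)*2.2,0,255).astype(np.uint8)
cv2.imwrite("pics/base.png",cv2.resize(t,None,fx=10,fy=10,interpolation=cv2.INTER_CUBIC))
s=cv2.imread("pics/scene0.png")[180:240,290:355]
s=np.clip(s.astype(float)*2.2,0,255).astype(np.uint8)
cv2.imwrite("pics/base2.png",cv2.resize(s,None,fx=10,fy=10,interpolation=cv2.INTER_CUBIC))
E
```

```text
(no output)
```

View pics/base.png

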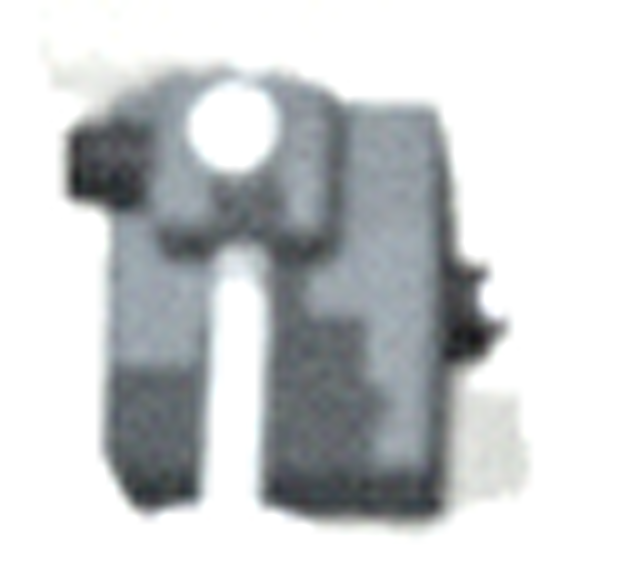

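View pics/base2.png

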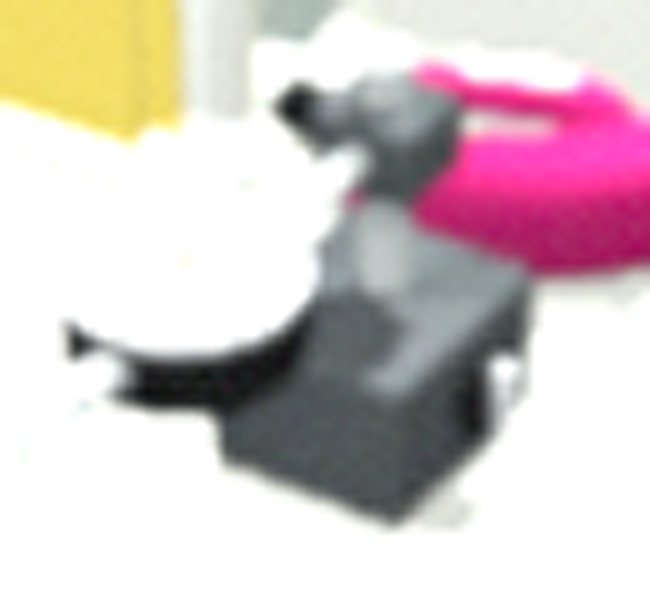

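```bash
python3 - <<'E'
from h import *
np.set_printoptions(precision=4,suppress=True)
t=load("pics/top0.npz");s=load("pics/scene0.npz")
q=lambda x,y:(228+(x+.5)/10-.5,128+(y+.5)/10-.5)
FR,BR,FL=[onz(t,*q(*p),.04) for p in((437,472),(432,102),(105,455))]
print(FR,BR,FL,np.linalg.norm(FR-BR),np.linalg.norm(FR-FL),"yaw",np.degrees(np.arctan2(*(BR-FR)[1::-1])),np.degrees(np.arctan2(*(FL-FR)[1::-1]))-90)
print("centre",(FL+BR)/2)
q=lambda x,y:(290+(x+.5)/10-.5,180+(y+.5)/10-.5)
a,b=onz(s,*q(395,405),.04),onz(s,*q(530,285),.04); c=onz(s,*q(395,525),0);d=onz(s,*q(222,460),0)
print("scene FR,BR top",a,b,np.linalg.norm(a-b),np.degrees(np.arctan2(*(b-a)[1::-1])),"FR,FL bottom",c,d,np.linalg.norm(c-d))
print("post",onz(t,228+23.3,128+12.6,.102))
E
```

```text
[ 0.7048 -0.188   0.04  ] [ 0.7648 -0.187   0.04  ] [ 0.7077 -0.1357  0.04  ] 0.05999734643556284 0.0523361964910873 yaw 0.9440460416821815 -3.148643864417352
centre [ 0.7363 -0.1613  0.04  ]
scene FR,BR top [ 0.7005 -0.1898  0.04  ] [ 0.7577 -0.1926  0.04  ] 0.05724337336630516 -2.7917482095382438 FR,FL bottom [ 0.7078 -0.1858  0.    ] [ 0.7088 -0.1382  0.    ] 0.04767535203364241
post [ 0.7417 -0.1622  0.102 ]
```

```bash
python3 - <<'E'
from h import *
np.set_printoptions(precision=4,suppress=True)
w=load("pics/wrist15.npz")
for z0 in (.046,.049,.052):
  b=[fonz(w,291.2,226.4,z0),fonz(w,350,227.5,z0)];t=[fonz(w,266,311.7,z0+.095),fonz(w,363.8,312.2,z0+.095)]
  print(z0,b,np.linalg.norm(b[0]-b[1]),t,np.linalg.norm(t[0]-t[1]),"tilt",(np.mean(t,0)-np.mean(b,0))[:2]/.095, "yaw",np.degrees(np.arctan2(*(b[1]-b[0])[1::-1])),np.degrees(np.arctan2(*(t[1]-t[0])[1::-1])))
E
```

```text
0.046 [array([ 0.5227, -0.2074,  0.046 ]), array([ 0.5198, -0.2413,  0.046 ])] 0.033990885386888284 [array([ 0.522 , -0.2108,  0.141 ]), array([ 0.5202, -0.2442,  0.141 ])] 0.03346167589453355 tilt [-0.0018 -0.0332] yaw -94.94202422490791 -93.08044057470548
0.049 [array([ 0.5237, -0.2079,  0.049 ]), array([ 0.5208, -0.2413,  0.049 ])] 0.0334899634944386 [array([ 0.5237, -0.2116,  0.144 ]), array([ 0.522 , -0.2441,  0.144 ])] 0.032537064560140494 tilt [ 0.0069 -0.0345] yaw -94.94202422490788 -93.08044057470518
0.052 [array([ 0.5246, -0.2084,  0.052 ]), array([ 0.5217, -0.2413,  0.052 ])] 0.03298904160198893 [array([ 0.5255, -0.2124,  0.147 ]), array([ 0.5238, -0.244 ,  0.147 ])] 0.031612453225747426 tilt [ 0.0157 -0.0358] yaw -94.94202422490805 -93.08044057470549
```

Emit:
play_rows(
  increments="0 10 20 0 1.5;0 10 20 0 1.5;0 10 20 0 0;0 5 6 0 0;0 0 0 0 0",
)

```text
t: 22.35
tool_pos: [0.5379, -0.1549, 0.1022]
tcp_rot: [[-0.037, -0.998, -0.059], [-0.997, 0.033, 0.075], [-0.073, 0.062, -0.995]]
ft_force: [0.7, -0.3, -2.9]
gripper_width: 0.387
```

```bash
python3 cap.py 16 wrist top scene
```

```text
22.5 [ 0.5369 -0.1572  0.1029] yaw -92.34 tilt [-0.059   0.0737] q [-0.02  0.88  0.47  1.81 -0.66  0.71 -0.76] F [ 0.3  0.  -3.3] 0.39017806258273435
tilt if at 73.5: [ 0.0391 -0.0859]
```

View pics/wrist16.png

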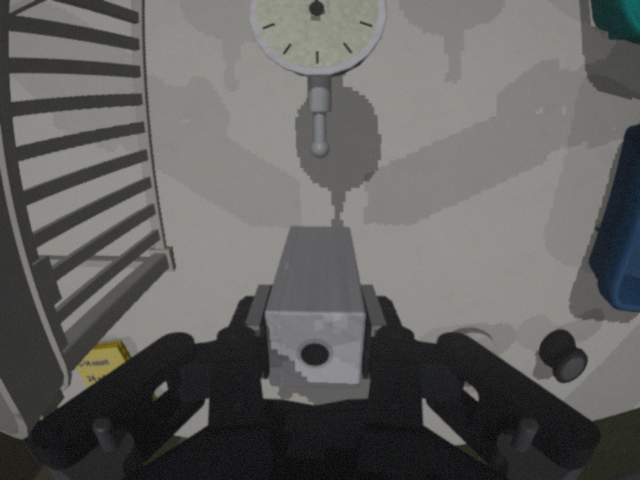

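View pics/top16.png

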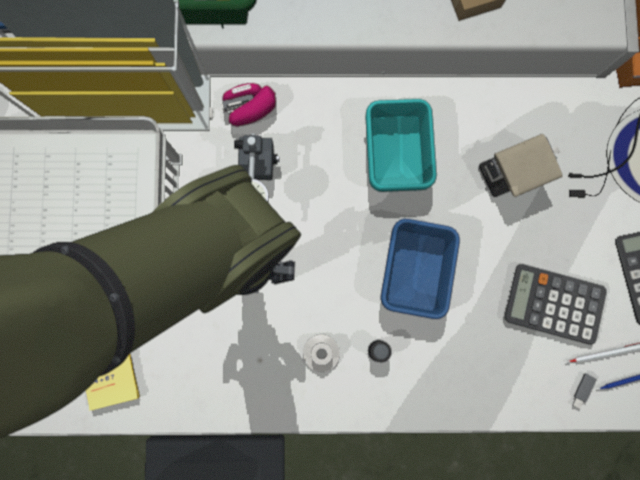

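View pics/scene16.png

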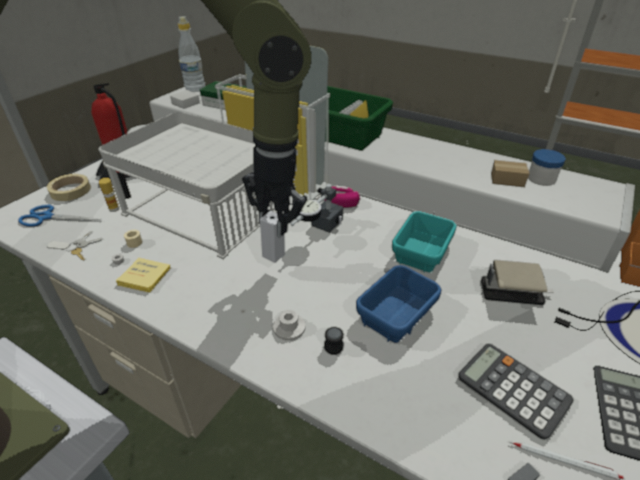

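```bash
python3 - <<'E'
from h import *
np.set_printoptions(precision=4,suppress=True)
w=load("pics/wrist16.npz")
import cv2
cv2.imwrite("pics/c16.png",cv2.resize(w["frame"][0:330,220:420,::-1],(360,594),interpolation=2))
print("tip",fonz(w,319.5,150,.08),"root",fonz(w,319,107,.08),"hub",fonz(w,317,9,.094))
b=[fonz(w,291.5,227,.04),fonz(w,351.5,227,.04)];print(b,np.linalg.norm(b[0]-b[1]))
E
```

```text
tip [ 0.6002 -0.1568  0.08  ] root [ 0.6188 -0.1572  0.08  ] hub [ 0.6581 -0.1588  0.094 ]
[array([ 0.5521, -0.1366,  0.04  ]), array([ 0.5517, -0.1708,  0.04  ])] 0.03417081471679543
```

View pics/c16.png

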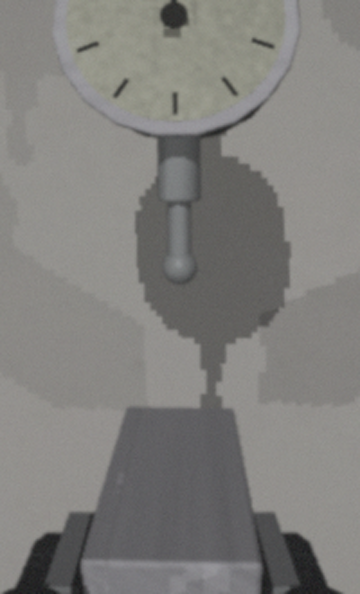

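Emit:
play_rows(
  increments="0 12 -2 5 -1;0 12 0 1 0;0 8 0 0 0;0 0 0 0 0",
)

```text
t: 22.9
tool_pos: [0.5665, -0.1656, 0.1092]
tcp_rot: [[-0.068, -0.996, -0.06], [-0.995, 0.064, 0.072], [-0.068, 0.064, -0.996]]
ft_force: [0.8, -0.7, -2.1]
gripper_width: 0.39
```

```bash
python3 cap.py 17 wrist; python3 - <<'E'
from h import *
w=load("pics/wrist17.npz")
cv2.imwrite("pics/c17.png",cv2.resize(w["frame"][80:330,220:420,::-1],(480,600),interpolation=2))
E
```

```text
22.95 [ 0.5655 -0.1658  0.1092] yaw -93.94 tilt [-0.0606  0.0717] q [-0.03  0.9   0.5   1.72 -0.64  0.79 -0.82] F [-0.6 -0.3 -3.5] 0.38935389772420775
tilt if at 73.5: [ 0.0436 -0.0832]
```

View pics/c17.png

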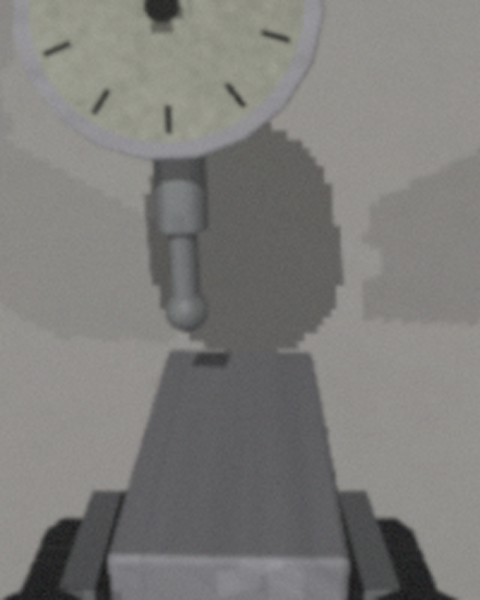

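Emit:
play_rows(
  increments="0 4 6 0 1;0 3 0 0 0;0 0 0 0 0",
)

```text
t: 23.25
tool_pos: [0.5711, -0.1598, 0.1089]
tcp_rot: [[-0.052, -0.997, -0.064], [-0.996, 0.047, 0.071], [-0.068, 0.068, -0.995]]
ft_force: [-0.4, -0.8, -2.8]
gripper_width: 0.39
```

```bash
python3 cap.py 18
```

```text
23.25 [ 0.5711 -0.1598  0.1089] yaw -92.97 tilt [-0.0641  0.0713] q [-0.04  0.91  0.5   1.7  -0.64  0.8  -0.82] F [-0.4 -0.8 -2.8] 0.39038468024651224
tilt if at 73.5: [ 0.0457 -0.0843]
```

Now steps toward contact, expected at TCP x of about 0.581.

Emit:
play_rows(
  increments="0 6 0 0 0;0 4 0 0 0;0 1 0 0 0",
)

```text
t: 23.55
tool_pos: [0.5818, -0.1594, 0.1088]
tcp_rot: [[-0.052, -0.996, -0.066], [-0.996, 0.047, 0.072], [-0.069, 0.07, -0.995]]
ft_force: [-2.8, 0.1, -1.7]
gripper_width: 0.393
```

```bash
python3 cap.py 19 wrist; python3 - <<'E'
from h import *
w=load("pics/wrist19.npz")
cv2.imwrite("pics/c19.png",cv2.resize(w["frame"][80:330,220:420,::-1],(480,600),interpolation=2))
E
```

```text
23.6 [ 0.5817 -0.1595  0.1088] yaw -92.98 tilt [-0.0664  0.0719] q [-0.04  0.92  0.51  1.67 -0.63  0.82 -0.84] F [-0.9  0.7 -0.9] 0.39429874564652084
tilt if at 73.5: [ 0.0477 -0.0854]
```

View pics/c19.png

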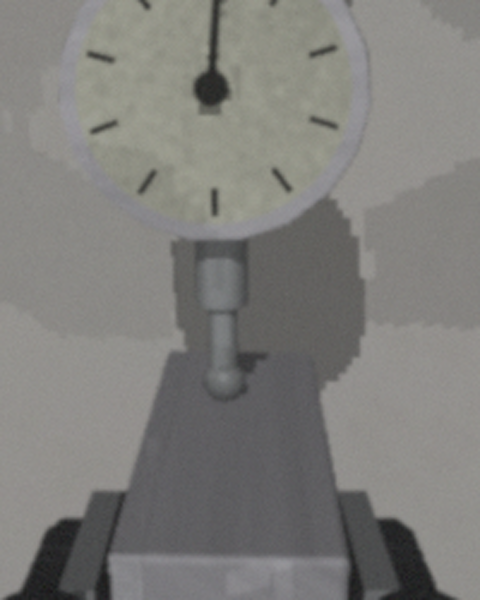

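Emit:
play_rows(
  increments="0 2 0 0 0;0 2 0 0 0",
)

```text
t: 23.8
tool_pos: [0.5837, -0.1595, 0.1086]
tcp_rot: [[-0.053, -0.996, -0.07], [-0.996, 0.048, 0.073], [-0.069, 0.074, -0.995]]
ft_force: [-3.2, -0.1, -0.7]
gripper_width: 0.391
```

```bash
python3 cap.py 20 wrist; python3 - <<'E'
from h import *
w=load("pics/wrist20.npz")
cv2.imwrite("pics/c20.png",cv2.resize(w["frame"][80:330,220:420,::-1],(480,600),interpolation=2))
E
```

```text
23.85 [ 0.584  -0.1596  0.1086] yaw -93.03 tilt [-0.07    0.0726] q [-0.04  0.92  0.51  1.66 -0.63  0.83 -0.84] F [-3.1 -0.1 -1. ] 0.3936509416206139
tilt if at 73.5: [ 0.0511 -0.087 ]
```

View pics/c20.png

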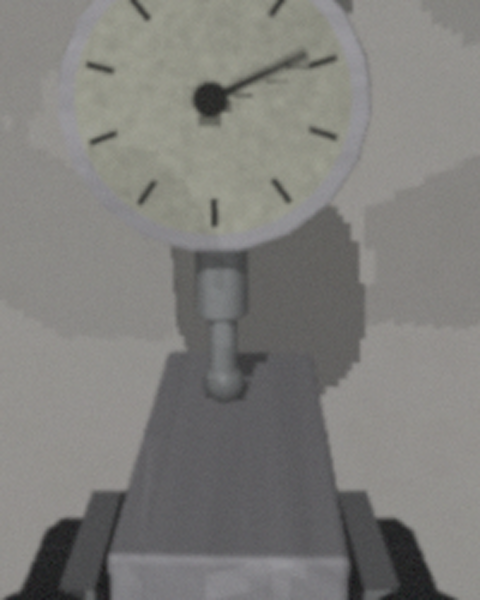

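Emit:
play_rows(
  increments="0 3 0 0 0;0 2.5 0 0 0",
)

```text
t: 24.05
tool_pos: [0.5874, -0.1596, 0.1085]
tcp_rot: [[-0.054, -0.996, -0.074], [-0.996, 0.048, 0.074], [-0.07, 0.078, -0.995]]
ft_force: [-4.8, -0.5, 0.3]
gripper_width: 0.39
```

```bash
python3 cap.py 21 wrist; python3 - <<'E'
from h import *
w=load("pics/wrist21.npz")
cv2.imwrite("pics/c21.png",cv2.resize(w["frame"][80:330,220:420,::-1],(480,600),interpolation=2))
E
```

```text
24.1 [ 0.5877 -0.1597  0.1084] yaw -93.09 tilt [-0.0742  0.0735] q [-0.05  0.93  0.51  1.64 -0.63  0.85 -0.85] F [-5.   0.4 -0.4] 0.39382416531331194
tilt if at 73.5: [ 0.0551 -0.0887]
```

View pics/c21.png

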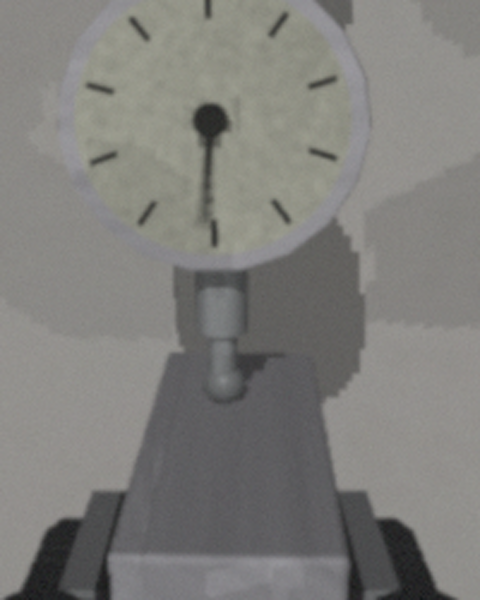

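```bash
python3 - <<'E'
from plant import r
import numpy as np
for i in range(8): c=r.capture("wrist")
import cv2; cv2.imwrite("pics/c22.png",cv2.resize(c["frame"][80:330,220:420,::-1],(480,600),interpolation=2)); s=r.state();print(s["t"],s["tool_pos"],s["ft_force"])
E
```

```text
24.5 [ 0.58742907 -0.15964887  0.10836475] [-5.69989928 -0.4444481  -0.49296417]
```

View pics/c22.png

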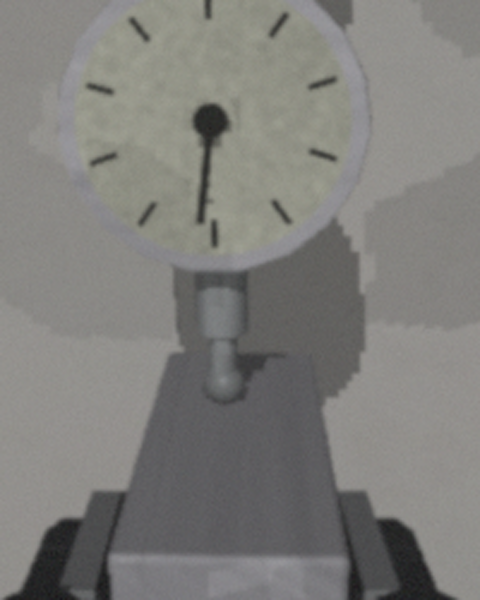

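Emit:
play_rows(
  increments="0 -20 0 0 0;0 -20 0 0 0;0 -14 0 0 5;0 0 0 0 8.5;0 0 0 0 8.5;0 0 0 0 8.5;0 0 0 0 8.5;0 0 0 0 8.5;0 0 0 0 8.5;0 0 0 0 8.5",
)

```text
t: 25.5
tool_pos: [0.5532, -0.1608, 0.1104]
tcp_rot: [[0.887, -0.457, -0.06], [-0.459, -0.888, -0.022], [-0.043, 0.047, -0.998]]
ft_force: [0.7, -0.1, -3.2]
gripper_width: 0.393
```

Emit:
play_rows(
  increments="0 0 0 0 8.5;0 0 0 0 8.5;0 0 0 0 8.5;0 0 0 0 0",
)

```text
t: 25.9
tool_pos: [0.5627, -0.1601, 0.1119]
tcp_rot: [[0.999, -0.026, -0.027], [-0.027, -0.999, -0.043], [-0.025, 0.044, -0.999]]
ft_force: [0.8, -0.3, -2.9]
gripper_width: 0.387
```

```bash
python3 cap.py 23 wrist scene
```

```text
26.0 [ 0.5623 -0.1603  0.1118] yaw -1.79 tilt [-0.0278 -0.0438] q [ 0.09  0.81  0.13  1.78 -0.09  0.57  0.23] F [-0.3  0.  -1.9] 0.38977090404766
tilt if at 73.5: [ 0.0353 -0.038 ]
```

View pics/wrist23.png

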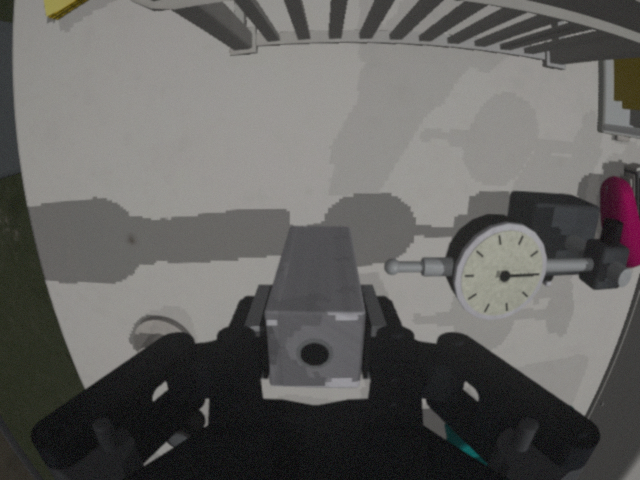

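View pics/scene23.png

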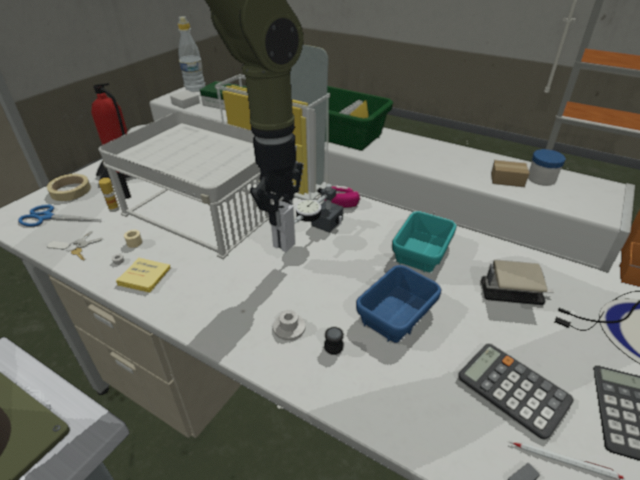

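```bash
python3 - <<'E'
from h import *
np.set_printoptions(precision=4,suppress=True)
w=load("pics/wrist23.npz")
b=[fonz(w,291,227.5,.049),fonz(w,349.5,228,.049)];print(b,np.linalg.norm(b[0]-b[1]),np.degrees(np.arctan2(*(b[1]-b[0])[1::-1])))
d=b[1]-b[0];d/=np.linalg.norm(d);n=np.array([d[1],-d[0],0]);print("base",(b[0]+b[1])/2+.017*n)
t=[fonz(w,264.5,306,.144),fonz(w,365,306,.144)];print(t,np.linalg.norm(t[0]-t[1]))
print("tip",fonz(w,392,267,.08))
E
```

```text
[array([ 0.5481, -0.1449,  0.049 ]), array([ 0.5815, -0.1459,  0.049 ])] 0.03342911910109831 -1.5702282900687683
base [ 0.5643 -0.1624  0.049 ]
[array([ 0.5476, -0.1421,  0.144 ]), array([ 0.5809, -0.1425,  0.144 ])] 0.03335333852847641
tip [ 0.6013 -0.157   0.08  ]
```

Emit:
play_rows(
  increments="0 3 5.5 0 -1;0 3 0 0 0;0 0 0 0 0",
)

```text
t: 26.3
tool_pos: [0.5702, -0.1543, 0.1119]
tcp_rot: [[0.998, -0.055, -0.026], [-0.056, -0.997, -0.044], [-0.024, 0.045, -0.999]]
ft_force: [0.9, -0.8, -2.8]
gripper_width: 0.392
```

```bash
python3 cap.py 24
```

```text
26.3 [ 0.5702 -0.1543  0.1119] yaw -3.22 tilt [-0.0265 -0.0436] q [ 0.08  0.82  0.14  1.77 -0.1   0.58  0.21] F [ 0.9 -0.8 -2.8] 0.3919493862346312
tilt if at 73.5: [ 0.0363 -0.0358]
```

Emit:
play_rows(
  increments="0 4 0 0 0;0 3 0 0 0.5;0 1 0 0 0",
)

```text
t: 26.6
tool_pos: [0.579, -0.1541, 0.1117]
tcp_rot: [[0.999, -0.046, -0.026], [-0.047, -0.998, -0.044], [-0.024, 0.045, -0.999]]
ft_force: [-0.9, 0.2, -1.2]
gripper_width: 0.39
```

```bash
cat > see.sh <<'E'
python3 cap.py $1 wrist; python3 - $1 $2 $3 <<'P'
import sys,cv2
n,x,y=sys.argv[1:4];x=int(x);y=int(y)
o=cv2.imread(f"pics/wrist{n}.png");cv2.imwrite(f"pics/c{n}.png",cv2.resize(o[y:y+170,x:x+280],(700,425),interpolation=2))
P
E
bash see.sh 25 280 180
```

```text
26.65 [ 0.5789 -0.154   0.1117] yaw -2.73 tilt [-0.0264 -0.044 ] q [ 0.08  0.83  0.14  1.74 -0.1   0.6   0.21] F [ 0.3  0.  -1.6] 0.3901462470632875
tilt if at 73.5: [ 0.0364 -0.0362]
```

View pics/c25.png

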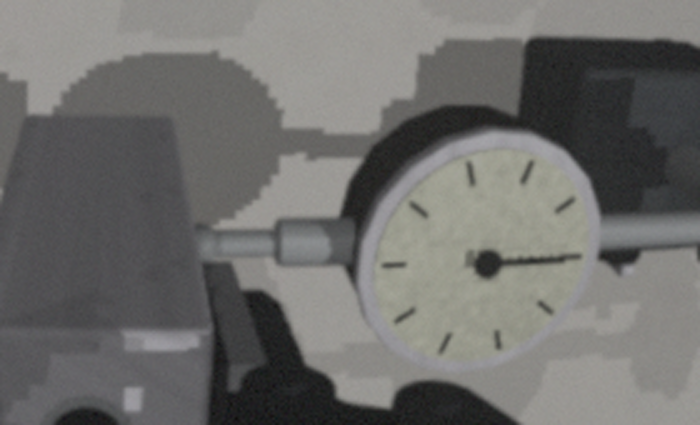

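Emit:
play_rows(
  increments="0 2.5 0 0 0;0 2.5 0 0 0",
)

```text
t: 26.85
tool_pos: [0.5813, -0.1542, 0.1113]
tcp_rot: [[0.998, -0.047, -0.032], [-0.049, -0.998, -0.043], [-0.03, 0.045, -0.999]]
ft_force: [-3.3, 1.4, -1.4]
gripper_width: 0.391
```

```bash
bash see.sh 26 280 180
```

```text
26.9 [ 0.5816 -0.1542  0.1112] yaw -2.79 tilt [-0.032  -0.0434] q [ 0.08  0.83  0.14  1.73 -0.1   0.61  0.21] F [-3.1 -0.6 -2. ] 0.3915469347717988
tilt if at 73.5: [ 0.0346 -0.0414]
```

View pics/c26.png

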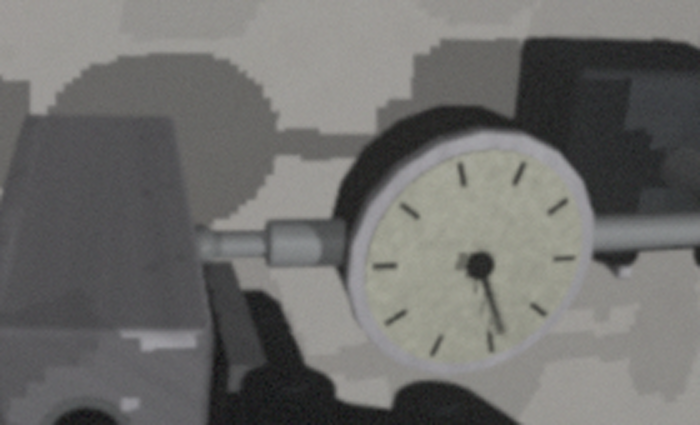

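Emit:
play_rows(
  increments="0 3 0 0 0;0 2.2 0 0 0",
)

```text
t: 27.1
tool_pos: [0.5841, -0.1543, 0.1108]
tcp_rot: [[0.998, -0.048, -0.038], [-0.05, -0.998, -0.043], [-0.036, 0.045, -0.998]]
ft_force: [-4.4, 0.1, 0.7]
gripper_width: 0.393
```

```bash
bash see.sh 27 280 180
```

```text
27.15 [ 0.5844 -0.1543  0.1107] yaw -2.85 tilt [-0.0377 -0.0428] q [ 0.07  0.84  0.14  1.71 -0.1   0.63  0.21] F [-4.1  0.2 -1.6] 0.3897640777103036
tilt if at 73.5: [ 0.0327 -0.0467]
```

View pics/c27.png

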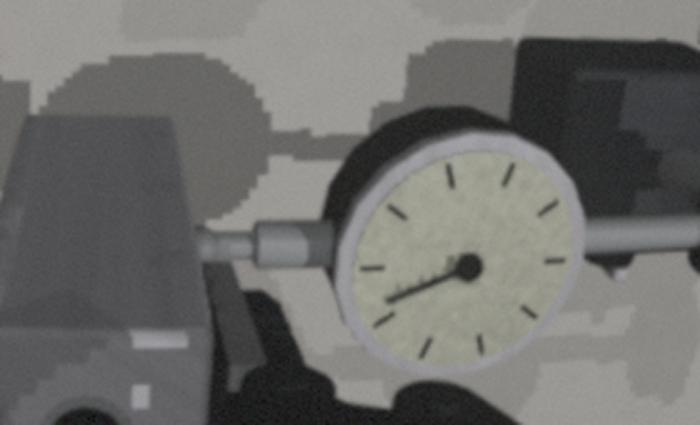

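Emit:
play_rows(
  increments="0 1.5 0 0 0",
)

```text
t: 27.25
tool_pos: [0.5848, -0.1544, 0.1105]
tcp_rot: [[0.998, -0.048, -0.04], [-0.05, -0.998, -0.043], [-0.038, 0.044, -0.998]]
ft_force: [-5.8, -0.2, 1.3]
gripper_width: 0.393
```

```bash
python3 - <<'E'
from plant import r
for i in range(7): c=r.capture("wrist")
E
bash see.sh 28 280 180
```

```text
27.65 [ 0.585  -0.1543  0.1105] yaw -2.86 tilt [-0.0396 -0.0425] q [ 0.07  0.84  0.15  1.71 -0.1   0.63  0.21] F [-5.9 -0.5 -1.2] 0.3929397721479547
tilt if at 73.5: [ 0.032  -0.0485]
```

View pics/c28.png

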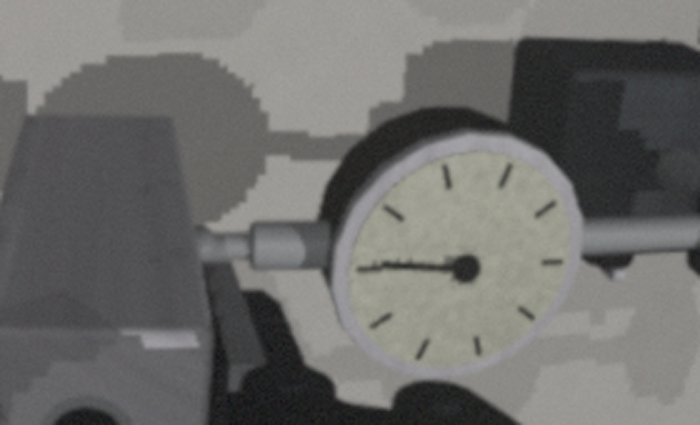

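```bash
python3 - <<'E'
from h import *
np.set_printoptions(precision=4,suppress=True)
w=load("pics/wrist28.npz")
b=[fonz(w,290,227,.0475),fonz(w,348.8,227.2,.0475)];yaw=np.arctan2(*(b[1]-b[0])[1::-1]);print(b,np.degrees(yaw))
d=b[1]-b[0];d/=np.linalg.norm(d);n=np.array([d[1],-d[0],0]);B=(b[0]+b[1])/2+.017*n
S=np.array([.7355,-.1625,0]);D=S-B;print(B,"stand in col x,y",D[:2]@d[:2],-D[:2]@n[:2])
E
```

```text
[array([ 0.5693, -0.1386,  0.0475]), array([ 0.6029, -0.14  ,  0.0475])] -2.345144597957223
[ 0.5854 -0.1563  0.0475] stand in col x,y 0.1501829700307148 -3.970037776244991e-05
```

Emit:
play_rows(
  increments="0 -20 0 0 0;0 -20 0 0 0;0 -15 0 0 5;0 -1 0 0 8.5;0 -1 0 0 8.5;0 -1 0 0 8.5;0 -1 0 0 8.5;0 -1 0 0 8.5;0 -1 0 0 8.5;0 -1 0 0 8.5",
)

```text
t: 28.65
tool_pos: [0.548, -0.1542, 0.1155]
tcp_rot: [[0.458, 0.887, 0.067], [0.889, -0.457, -0.027], [0.007, 0.071, -0.997]]
ft_force: [-0.8, 0.9, -2.4]
gripper_width: 0.39
```

```bash
python3 cap.py 29
```

```text
28.65 [ 0.548  -0.1542  0.1155] yaw 62.75 tilt [ 0.0667 -0.0266] q [ 0.29  0.76 -0.18  1.91  0.33  0.43  0.96] F [-0.8  0.9 -2.4] 0.3897974328601742
tilt if at 73.5: [ 0.0705 -0.0137]
```

Emit:
play_rows(
  increments="0 0 0 0 8.5;0 0 0 0 8.5;0 0 0 0 8.5;0 0 0 0 0",
)

```text
t: 29.05
tool_pos: [0.5581, -0.1555, 0.1182]
tcp_rot: [[0.028, 0.995, 0.092], [1.0, -0.029, 0.008], [0.01, 0.092, -0.996]]
ft_force: [-0.7, 0.1, -2.1]
gripper_width: 0.386
```

```bash
python3 cap.py 30 wrist
```

```text
29.1 [ 0.5582 -0.1552  0.1182] yaw 88.25 tilt [0.0926 0.0075] q [ 0.41  0.77 -0.34  1.89  0.48  0.46  1.28] F [-0.5  0.4 -2.4] 0.3868666132995699
tilt if at 73.5: [ 0.0914 -0.0163]
```

View pics/wrist30.png

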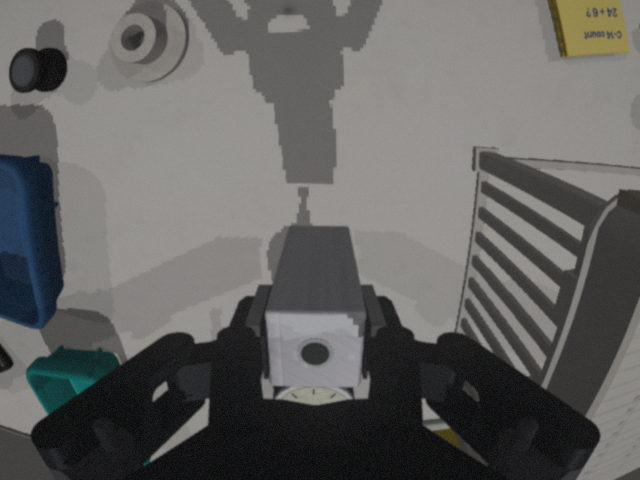

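```bash
python3 - <<'E'
from h import *
np.set_printoptions(precision=4,suppress=True)
w=load("pics/wrist30.npz")
z=.055
b=[fonz(w,291.5,227,z),fonz(w,349.5,227,z)];yaw=np.arctan2(*(b[1]-b[0])[1::-1]);print(b,np.linalg.norm(b[0]-b[1]),np.degrees(yaw))
d=b[1]-b[0];d/=np.linalg.norm(d);n=np.array([d[1],-d[0],0]);B=(b[0]+b[1])/2+.017*n
t=[fonz(w,265.5,307,z+.095),fonz(w,364,312,z+.095)];print(t,np.linalg.norm(t[0]-t[1]),"col up",(np.mean(t,0)-np.mean(b,0))/.095)
S=np.array([.7355,-.1625,0]);D=S-B;print(B,"stand in col x,y",D[:2]@d[:2],-D[:2]@n[:2])
E
python3 - <<'E'
import cv2
o=cv2.imread("pics/scene23.png");cv2.imwrite("pics/d.png",cv2.resize(o[180:250,260:350],(720,560),interpolation=2))
E
```

```text
[array([ 0.5466, -0.1672,  0.055 ]), array([ 0.5476, -0.1341,  0.055 ])] 0.03308029039255783 88.22220945811716
[array([ 0.5394, -0.1709,  0.15  ]), array([ 0.5425, -0.1383,  0.15  ])] 0.03272897579847389 col up [-0.065  -0.0414  1.    ]
[ 0.5641 -0.1512  0.055 ] stand in col x,y -0.006005021727990389 -0.17167525501144612
```

View pics/d.png

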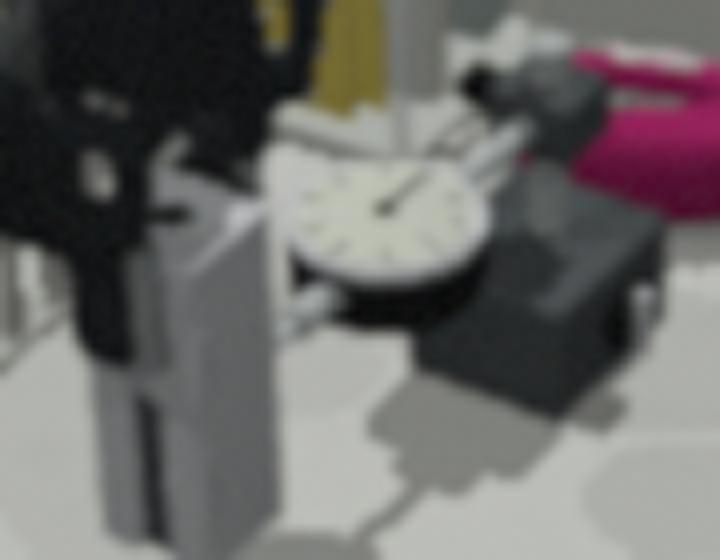

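Emit:
play_rows(
  increments="0 3 -5 -5 -0.6;0 3 0 -3 0;0 0 0 0 0",
)

```text
t: 29.4
tool_pos: [0.5669, -0.1604, 0.11]
tcp_rot: [[0.049, 0.994, 0.097], [0.999, -0.049, 0.006], [0.011, 0.096, -0.995]]
ft_force: [-0.5, 0.3, -2.2]
gripper_width: 0.39
```

```bash
python3 cap.py 31
```

```text
29.4 [ 0.5669 -0.1604  0.11  ] yaw 87.22 tilt [0.0967 0.0058] q [ 0.4   0.79 -0.32  1.87  0.48  0.46  1.28] F [-0.5  0.3 -2.2] 0.3895855542080643
tilt if at 73.5: [ 0.0953 -0.0173]
```

Emit:
play_rows(
  increments="0 4 0 0 0;0 3 0 0 0;0 0.5 0 0 0",
)

```text
t: 29.7
tool_pos: [0.5754, -0.1597, 0.1098]
tcp_rot: [[0.049, 0.994, 0.097], [0.999, -0.05, 0.006], [0.01, 0.096, -0.995]]
ft_force: [-0.5, 0.6, -3.1]
gripper_width: 0.389
```

```bash
cat > see2.sh <<'E'
python3 cap.py $1 scene wrist; python3 - $1 <<'P'
import sys,cv2
n=sys.argv[1]
o=cv2.imread(f"pics/scene{n}.png");cv2.imwrite(f"pics/c{n}.png",cv2.resize(o[180:250,265:355],(720,560),interpolation=2))
P
E
bash see2.sh 32
```

```text
29.8 [ 0.575  -0.1597  0.1098] yaw 87.2 tilt [0.0963 0.0057] q [ 0.4   0.8  -0.33  1.84  0.48  0.47  1.28] F [-0.2  0.6 -1.2] 0.39007013734202145
tilt if at 73.5: [ 0.0949 -0.0173]
```

View pics/c32.png

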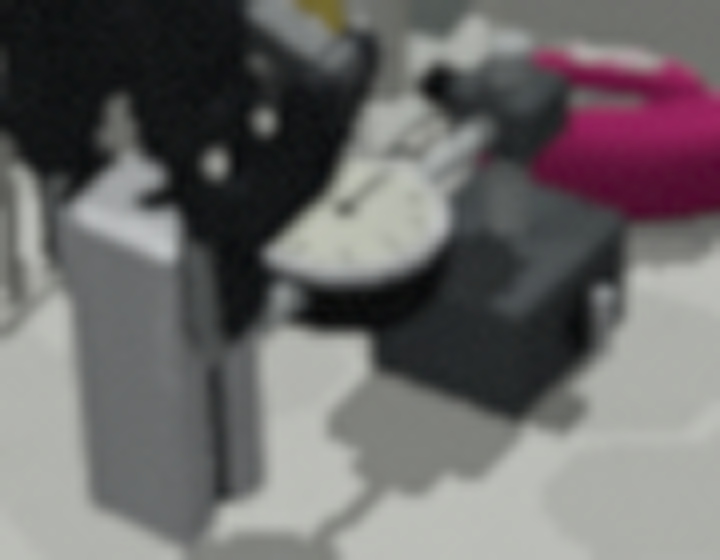

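View pics/wrist32.png

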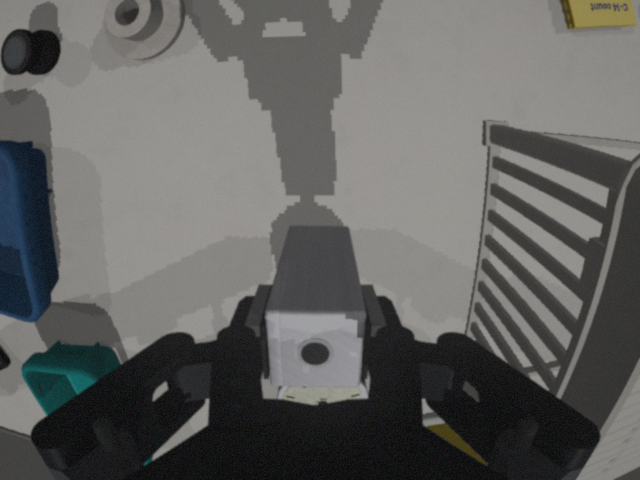

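Emit:
play_rows(
  increments="0 2.5 0 0 0;0 2.5 0 0 0",
)

```text
t: 30.0
tool_pos: [0.5785, -0.1599, 0.1095]
tcp_rot: [[0.049, 0.994, 0.093], [0.999, -0.05, 0.005], [0.01, 0.093, -0.996]]
ft_force: [-3.2, -0.2, -0.6]
gripper_width: 0.386
```

```bash
bash see2.sh 33
```

```text
30.1 [ 0.5785 -0.1598  0.1094] yaw 87.18 tilt [0.0932 0.0054] q [ 0.4   0.81 -0.33  1.83  0.48  0.49  1.28] F [-2.6 -0.3 -1.1] 0.3917705481459524
tilt if at 73.5: [ 0.0918 -0.0168]
```

View pics/c33.png

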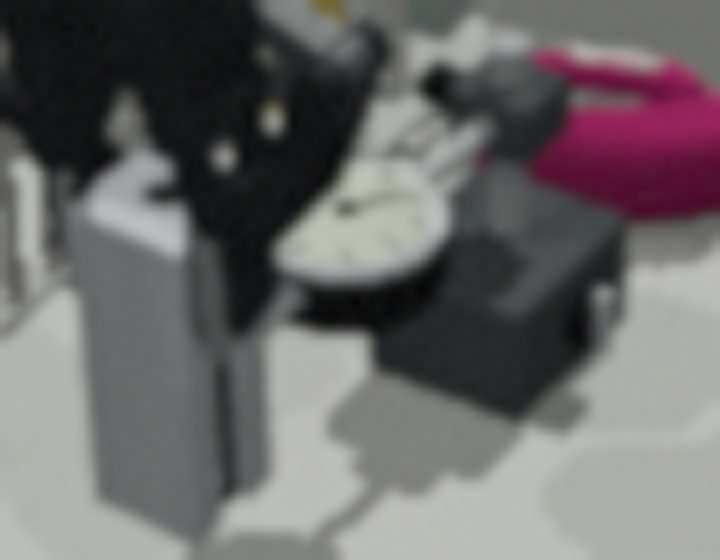

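Emit:
play_rows(
  increments="0 3 0 0 0;0 2.8 0 0 0",
)

```text
t: 30.3
tool_pos: [0.5818, -0.16, 0.1088]
tcp_rot: [[0.05, 0.995, 0.088], [0.999, -0.05, 0.005], [0.009, 0.087, -0.996]]
ft_force: [-4.1, 0.2, 0.8]
gripper_width: 0.39
```

```bash
bash see2.sh 34
```

```text
30.4 [ 0.582  -0.16    0.1087] yaw 87.16 tilt [0.0879 0.0051] q [ 0.4   0.81 -0.33  1.82  0.47  0.5   1.28] F [-4.6  0.7 -0.7] 0.39228187832673017
tilt if at 73.5: [ 0.0866 -0.0158]
```

View pics/c34.png

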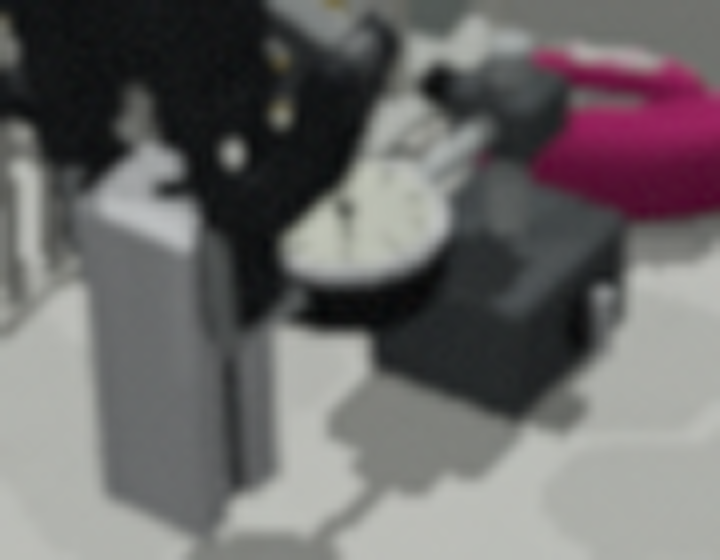

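Emit:
play_rows(
  increments="0 1.6 0 0 0",
)

```text
t: 30.5
tool_pos: [0.5826, -0.1601, 0.1085]
tcp_rot: [[0.05, 0.995, 0.086], [0.999, -0.05, 0.005], [0.009, 0.086, -0.996]]
ft_force: [-5.8, -0.1, 0.5]
gripper_width: 0.387
```

```bash
python3 - <<'E'
from plant import r
for i in range(7): c=r.capture("scene")
E
bash see2.sh 35
python3 - <<'E'
from h import *
np.set_printoptions(precision=4,suppress=True)
w=load("pics/wrist35.npz")
cv2.imwrite("pics/e35.png",cv2.resize(w["frame"][200:420,220:420,::-1],(540,594),interpolation=2))
E
```

```text
30.95 [ 0.5829 -0.1601  0.1084] yaw 87.15 tilt [0.0866 0.0051] q [ 0.4   0.81 -0.33  1.81  0.47  0.5   1.29] F [-5.1 -0.3 -3.3] 0.38658107603548414
tilt if at 73.5: [ 0.0853 -0.0155]
```

View pics/c35.png

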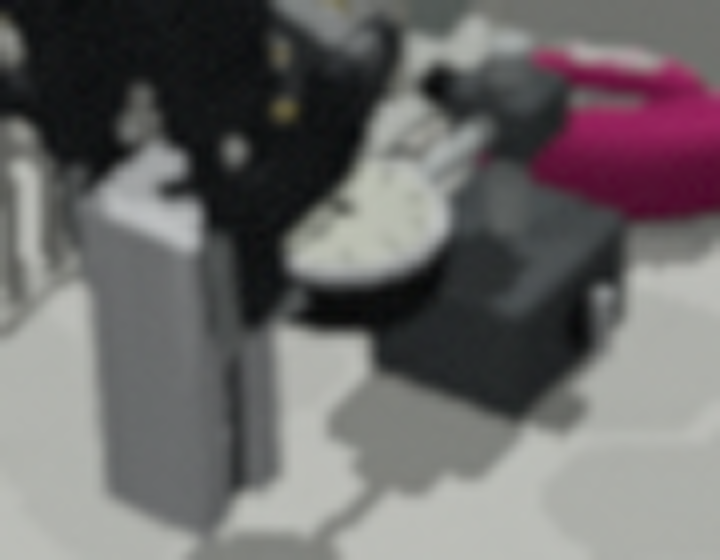

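View pics/e35.png

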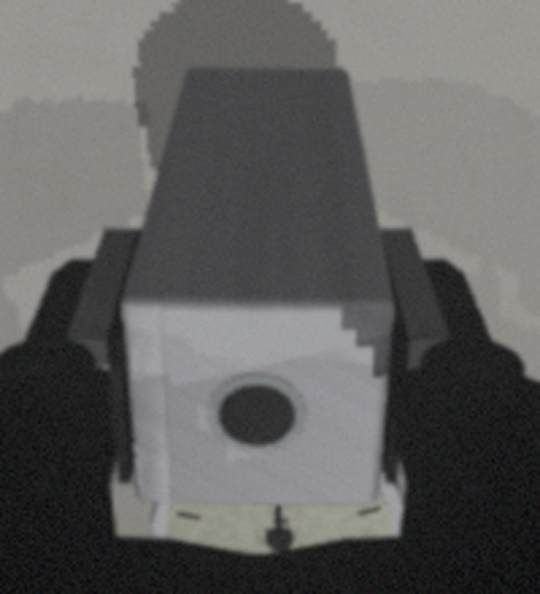

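```bash
python3 - <<'E'
from h import *
np.set_printoptions(precision=4,suppress=True)
w=load("pics/wrist35.npz")
z=.046
p=lambda x,y:(220+x/2.7,200+y/2.7)
b=[fonz(w,*p(188,70),z),fonz(w,*p(345,70),z)];yaw=np.arctan2(*(b[1]-b[0])[1::-1]);print(np.linalg.norm(b[0]-b[1]),np.degrees(yaw))
d=b[1]-b[0];d/=np.linalg.norm(d);n=np.array([d[1],-d[0],0]);B=(b[0]+b[1])/2+.017*n
t=[fonz(w,*p(124,302),z+.095),fonz(w,*p(392,302),z+.095)];print(np.linalg.norm(t[0]-t[1]),"col up",(np.mean(t,0)-np.mean(b,0))/.095)
S=np.array([.7355,-.1625,0]);D=S-B;print(B,"stand in col x,y",D[:2]@d[:2],-D[:2]@n[:2])
E
```

```text
0.03300428090005386 86.99015296826555
0.032820611005769364 col up [-0.0445 -0.0271  1.    ]
[ 0.5877 -0.1569  0.046 ] stand in col x,y 0.0021849033795700358 -0.14791869103622138
```

Emit:
play_rows(
  increments="0 -20 0 0 0;0 -20 0 10 0;0 0 -20 20 0;0 0 -35 20 -4;0 2 -35 0 -4;0 2 -35 0 0;0 2 -35 0 0;0 2 -35 0 0;0 2 -30 0 0;0 0 0 0 0",
)

```text
t: 31.95
tool_pos: [0.5783, -0.3966, 0.1712]
tcp_rot: [[0.187, 0.971, 0.149], [0.982, -0.186, -0.02], [0.009, 0.15, -0.989]]
ft_force: [-0.6, 0.0, -2.6]
gripper_width: 0.391
```

```bash
python3 cap.py 36 top wrist
```

```text
32.05 [ 0.5791 -0.3902  0.1711] yaw 79.59 tilt [ 0.1477 -0.0134] q [ 0.79  0.83 -0.45  1.52  0.4   0.74  1.61] F [-0.5  1.  -2.3] 0.3865961119168723
tilt if at 73.5: [ 0.1455 -0.029 ]
```

View pics/wrist36.png

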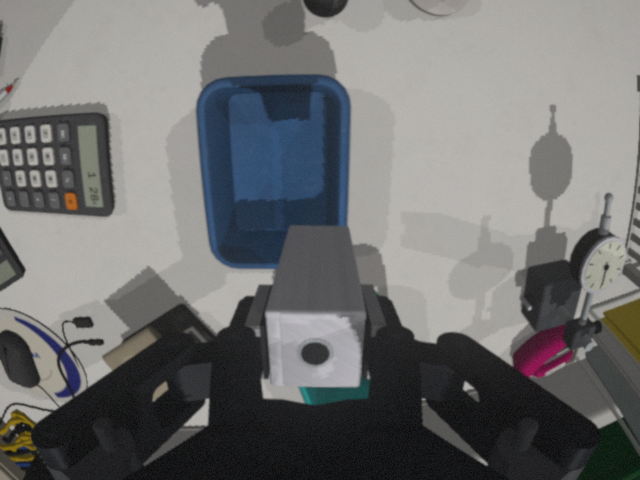

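```bash
cat > base.py <<'E'
import numpy as np
from plant import r
R0=np.array([[.05,.995,.086],[.999,-.05,.005],[.009,.086,-.996]]);u,_,v=np.linalg.svd(R0);R0=u@v
off=R0.T@np.array([.0048,.0032,-.0624]); up=R0.T@np.array([-.0445,-.0271,.9986])
s=r.state();R=s["tcp_rot"];b=s["tool_pos"]+R@off;print("base",b.round(4),"up",(R@up).round(3))
a=np.radians(-11.3);d=b[:2]-np.array([.5557,-.417]);print("in bin",np.round([np.cos(a)*d[0]+np.sin(a)*d[1],-np.sin(a)*d[0]+np.cos(a)*d[1]],4))
E
python3 base.py; python3 - <<'E'
from h import *
np.set_printoptions(precision=4,suppress=True)
w=load("pics/wrist36.npz")
print([fonz(w,*p,.052) for p in((200,85),(347,85),(216,266))], fonz(w,289,227,.108),fonz(w,350,227,.108))
E
```

```text
base [ 0.5881 -0.388   0.1091] up [-0.11  -0.014  0.994]
in bin [0.0261 0.0347]
[array([ 0.4786, -0.451 ,  0.052 ]), array([ 0.4996, -0.3553,  0.052 ]), array([ 0.6138, -0.4773,  0.052 ])] [ 0.5688 -0.4052  0.108 ] [ 0.5753 -0.3711  0.108 ]
```

View pics/top36.png

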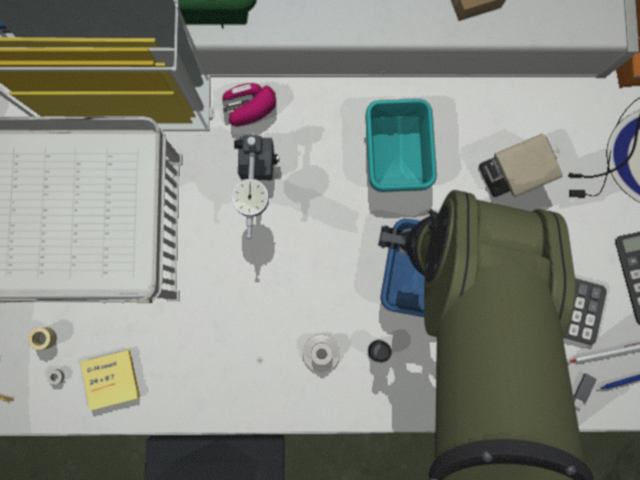

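Emit:
play_rows(
  increments="0 -16 -15 0 0;0 -14 -14 0 0;0 0 0 0 0",
)

```text
t: 32.35
tool_pos: [0.5527, -0.415, 0.1723]
tcp_rot: [[0.173, 0.973, 0.154], [0.985, -0.173, -0.011], [0.016, 0.154, -0.988]]
ft_force: [-0.5, -1.0, -3.4]
gripper_width: 0.385
```

```bash
python3 cap.py 37; python3 base.py
```

```text
32.35 [ 0.5527 -0.415   0.1723] yaw 80.04 tilt [ 0.1545 -0.0106] q [ 0.86  0.82 -0.47  1.54  0.4   0.73  1.66] F [-0.5 -1.  -3.4] 0.3852307742425904
tilt if at 73.5: [ 0.1522 -0.0282]
base [ 0.5622 -0.4127  0.1104] up [-0.116 -0.017  0.993]
in bin [0.0055 0.0055]
```

Emit:
play_rows(
  increments="0 -4 -3 -30 0;0 0 0 -30 0;0 0 0 -20 0;0 0 0 0 0",
)

```text
t: 32.75
tool_pos: [0.5541, -0.4139, 0.0934]
tcp_rot: [[0.169, 0.972, 0.165], [0.985, -0.17, -0.01], [0.019, 0.164, -0.986]]
ft_force: [-1.1, 1.3, -3.0]
gripper_width: 0.39
```

```bash
python3 cap.py 38 scene wrist; python3 base.py; python3 - <<'E'
import cv2
o=cv2.imread("pics/scene38.png");cv2.imwrite("pics/c38.png",cv2.resize(o[210:350,320:480],(640,560),interpolation=2))
E
```

```text
32.85 [ 0.5564 -0.4148  0.0966] yaw 80.29 tilt [ 0.1698 -0.0121] q [ 0.84  0.92 -0.41  1.59  0.46  0.57  1.62] F [ 0.  -0.3 -2.7] 0.38593554365978394
tilt if at 73.5: [ 0.1672 -0.0321]
base [ 0.5668 -0.4126  0.0348] up [-0.131 -0.015  0.991]
in bin [0.01   0.0065]
```

View pics/c38.png

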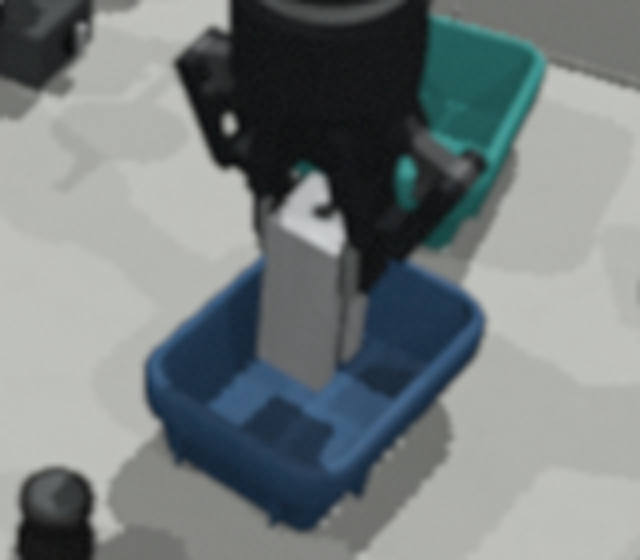

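View pics/wrist38.png

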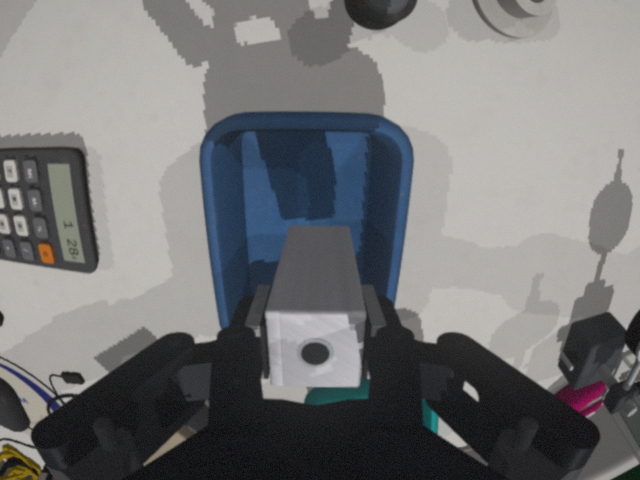

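Emit:
play_rows(
  increments="0 -8 -3 -15 0;0 -3 0 -10 0;0 0 0 0 0",
)

```text
t: 33.15
tool_pos: [0.5504, -0.4179, 0.0765]
tcp_rot: [[0.167, 0.969, 0.18], [0.986, -0.167, -0.016], [0.015, 0.18, -0.984]]
ft_force: [0.0, -0.5, -2.9]
gripper_width: 0.388
```

```bash
python3 cap.py 39; python3 base.py
```

```text
33.15 [ 0.5504 -0.4179  0.0765] yaw 80.38 tilt [ 0.1797 -0.0156] q [ 0.84  0.94 -0.4   1.62  0.48  0.51  1.62] F [ 0.  -0.5 -2.9] 0.38770475464690907
tilt if at 73.5: [ 0.1765 -0.037 ]
base [ 0.5614 -0.4159  0.0148] up [-0.141 -0.011  0.99 ]
in bin [0.0054 0.0022]
```

Emit:
play_rows(
  increments="0 -2 0 -9 0;0 -1 0 -3 0;0 0 0 -2 0",
  squeeze=20,
)

```text
t: 33.45
tool_pos: [0.5503, -0.4183, 0.0657]
tcp_rot: [[0.167, 0.968, 0.185], [0.986, -0.166, -0.018], [0.013, 0.186, -0.982]]
ft_force: [-5.0, 2.1, 17.6]
gripper_width: 0.386
```

```bash
python3 cap.py 40 wrist; python3 base.py
```

```text
33.5 [ 0.5501 -0.4183  0.0659] yaw 80.41 tilt [ 0.1848 -0.0183] q [ 0.83  0.95 -0.38  1.63  0.49  0.48  1.61] F [-3.6  2.2  6.9] 0.3873608715389314
tilt if at 73.5: [ 0.1813 -0.0404]
base [ 0.5614 -0.4165  0.0042] up [-0.147 -0.009  0.989]
in bin [0.0055 0.0016]
```

Emit:
play_rows(
  increments="0.45 0 0 0 0;0.55 0 0 0 0;0.7 0 0 0 0;1 0 0 0 0;1 0 0 0 0;1 0 0 0 0",
)

```text
t: 34.1
tool_pos: [0.5534, -0.4191, 0.0685]
tcp_rot: [[0.166, 0.967, 0.191], [0.986, -0.165, -0.021], [0.011, 0.192, -0.981]]
ft_force: [-0.1, 0.4, 0.7]
gripper_width: 0.998
```

```bash
python3 cap.py 41 wrist scene;  python3 - <<'E'
import cv2
o=cv2.imread("pics/scene41.png");cv2.imwrite("pics/c41.png",cv2.resize(o[210:350,320:480],(640,560),interpolation=2))
E
```

```text
34.2 [ 0.5533 -0.4191  0.0684] yaw 80.43 tilt [ 0.1912 -0.0209] q [ 0.83  0.95 -0.39  1.63  0.49  0.48  1.61] F [-1.  -0.2  0.1] 1.0013251457576924
tilt if at 73.5: [ 0.1873 -0.0438]
```

View pics/c41.png

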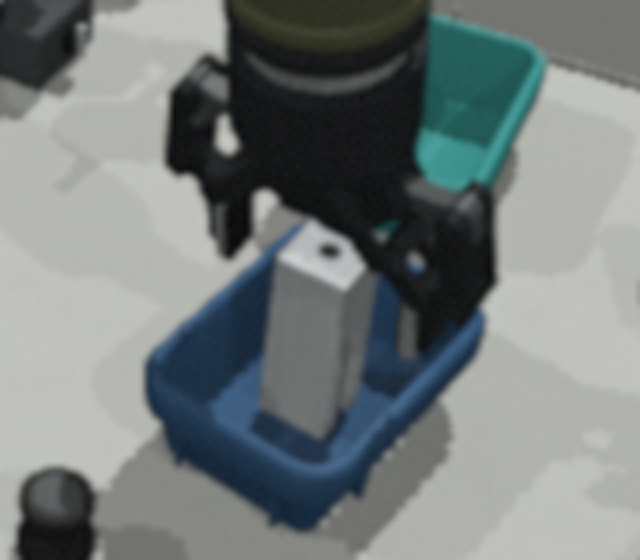

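View pics/wrist41.png

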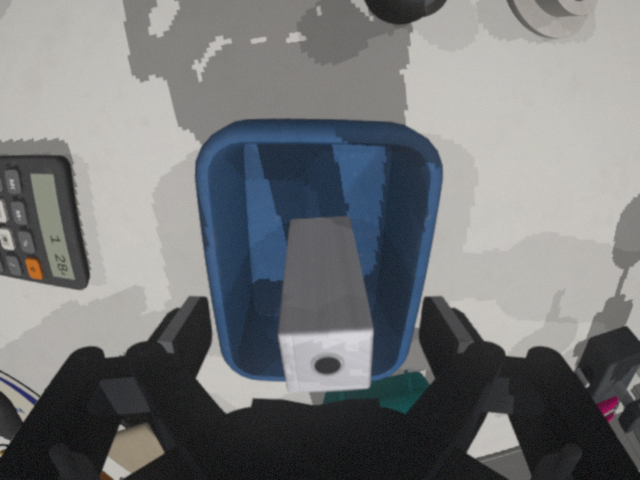

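Emit:
play_rows(
  increments="1 0 0 15 0;1 0 0 25 0;1 0 0 30 0;1 0 0 30 0;1 -20 0 30 0;1 -40 0 20 0;1 -40 0 0 0;1 -30 0 0 0;1 0 0 0 0",
)

```text
t: 35.1
tool_pos: [0.4208, -0.4173, 0.233]
tcp_rot: [[0.163, 0.967, 0.197], [0.987, -0.161, -0.026], [0.006, 0.198, -0.98]]
ft_force: [0.1, -0.5, -0.3]
gripper_width: 0.995
```

```bash
python3 cap.py 42 wrist scene top;  python3 - <<'E'
import cv2,numpy as np
o=cv2.imread("pics/scene42.png");t=cv2.imread("pics/top42.png")
a=cv2.resize(o[210:350,320:480],(457,400),interpolation=2);b=cv2.resize(t[205:335,360:480],(340,368),interpolation=2)
m=np.zeros((400,797,3),np.uint8);m[:,:457]=a;m[:368,457:]=b;cv2.imwrite("pics/c42.png",m)
E
```

```text
35.25 [ 0.4271 -0.4161  0.2332] yaw 80.91 tilt [ 0.2031 -0.0248] q [ 1.1   0.63 -0.56  1.81  0.37  0.63  1.79] F [ 0.2 -0.1  0.4] 1.0000840822882806
tilt if at 73.5: [ 0.1982 -0.0508]
```

View pics/c42.png

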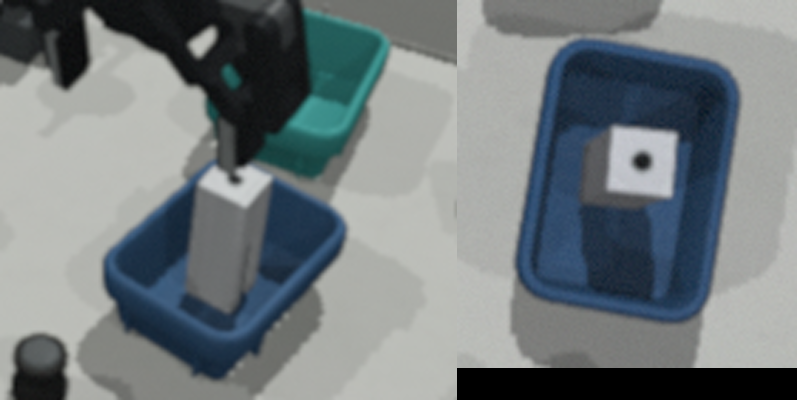

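View pics/wrist42.png

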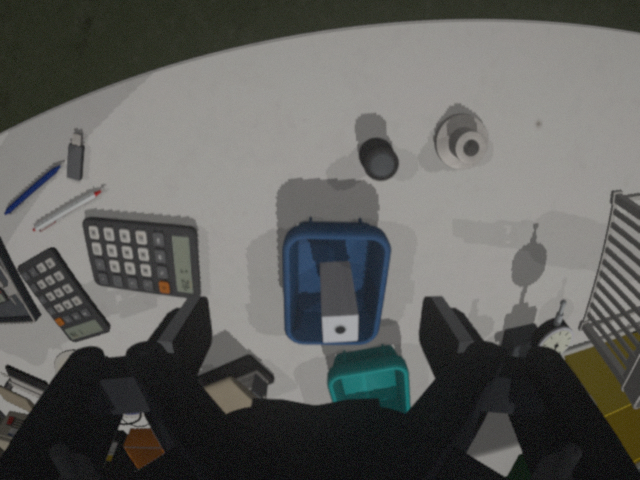

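View pics/top42.png

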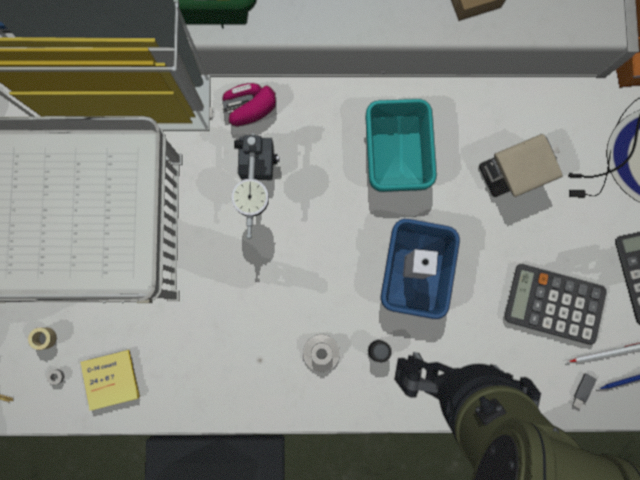

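```bash
python3 - <<'E'
from h import *
np.set_printoptions(precision=4,suppress=True)
t=load("pics/top42.npz")
q=lambda x,y:((x-457)/2.8333+360,205+y/2.8308)
c=onz(t,*q(642,161),.098);print("top centre",c)
for b,a in(((583,204),(607,191)),((648,208),(673,198)),((583,147),(610,127))):
  B=onz(t,*q(*b),.003);A=onz(t,*q(*a),.098);print(B,A,"lean",(A-B)[:2]/.095)
a=np.radians(-11.3);d=c[:2]-np.array([.5557,-.417]);print("in bin",np.round([np.cos(a)*d[0]+np.sin(a)*d[1],-np.sin(a)*d[0]+np.cos(a)*d[1]],4))
E
```

```text
top centre [ 0.5607 -0.4163  0.098 ]
[ 0.5448 -0.4005  0.003 ] [ 0.5454 -0.3979  0.098 ] lean [0.0054 0.0274]
[ 0.5424 -0.4374  0.003 ] [ 0.5416 -0.4317  0.098 ] lean [-0.0083  0.0603]
[ 0.5774 -0.4012  0.003 ] [ 0.5784 -0.4002  0.098 ] lean [0.0104 0.0104]
in bin [0.0048 0.0017]
```

```bash
python3 -c "
from plant import r
print(r.state()['t'], r.hand_in())"
```

```text
the job is handed in; nothing more can be done
35.25 None
```

I gauged all three plain sides in order (+y, +x, −y) and stood the column upright in the blue bin. I let go of it and handed in at 35.25 s. The hand-in gives no verdict, so what follows is from my own checks.

**Gauging:** each side was held with the needle at about half a turn (about 5 mm in, 5–6 N) for about 0.45 s. For +x and −y I measured the stand's axis as less than about 3 mm off the column's. For +y I estimated about 4 mm, against 12 mm allowed. The base was about 46–48 mm above the desk, judged from the tool height.

**Grasp:** I had to set the column down once on the desk and grip it again, because the wrist was close to its joint limits at the column's first position.

**Last pictures:**
- **Position:** the column stands about 5 mm from the bin's centre.
- **Gauge and bystanders:** the needle is back at zero, and the loupe and flange look unmoved.
- **Gripper:** it is open and clear of everything.

**What was off:**
- **Tool tilt:** it grew steadily over the run, up to about 0.2 rad, and the moves cannot correct it. The column leaned about 0.05 rad during the last gauging and about 0.15 rad just before release, but it settled flat.
- **Final lean:** the three edge measurements disagreed, at about 0.015, 0.03 and 0.06 rad. The limit is 0.08 rad, and the camera calibration is only good to about 2 mm.

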